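# Fetch the hemmed-in mineral for the microscope

## Task

The long black box with the violet mineral is hemmed in by three square white boxes in the cardboard carton: first move the green, the red and the yellow mineral boxes out, all three onto the blue mat, then stand the violet one on the middle of the microscope's round black stage, and finally put each of the three back in the carton on the very place where it stood at the start. Keep all the mineral boxes upright, and leave the two small boxes of grey stones in the carton and the hand lens where they are.

Things in the scene. Friction and masses are not known exactly. Their poses are not given: they have to be found in the camera images.
- green_c (a point): centre (half-way up, 17 mm above its underside) of the open square white plastic specimen box full of green mineral lumps, 44 x 44 x 34 mm high, about 0.09 kg, rigid and loose; x and y along its sides, z up. At the start it stands in the carton on one of the three square places (any of them)
- red_c (a point): centre (half-way up, 17 mm above its underside) of the open square white plastic specimen box full of red-brown mineral lumps, 44 x 44 x 34 mm high, about 0.09 kg, rigid and loose; x and y along its sides, z up. At the start it stands in the carton on one of the three square places (any of them)
- yellow_c (a point): centre (half-way up, 17 mm above its underside) of the open square white plastic specimen box full of yellow mineral lumps, 44 x 44 x 34 mm high, about 0.09 kg, rigid and loose; x and y along its sides, z up. At the start it stands in the carton on one of the three square places (any of them)
- violet_c (a point): centre (half-way up, 17 mm above its underside) of the long open black specimen box full of violet crystals, 110 (x) x 38 (y) x 34 mm high, about 0.2 kg, rigid and loose; x along its length, z up. At the start it stands in the middle of the carton, its length along the carton's x, with gaps of only about 11 mm to the square boxes on both its long sides
- carton: shallow cardboard carton, fixed, 208 (x) x 186 (y) mm, walls 4 mm thick and 22 mm high, floor 4 mm thick; origin at the centre of its underside. Pale marks on the floor: square places centred at (0, +52), (+42, -52), (-42, -52) mm, the long one at (0, 0). Boxes stand within 3 mm and 0.05 rad of them. Square boxes have room for fingers on their carton-x sides
- mat: blue felt mat, fixed, 260 (x) x 100 (y) x 3 mm thick, the side area; origin at the centre of its underside, x along its length
- stage_top (a point): centre of the top of the round black stage disc, 130 mm wide, 32 mm above the table and 4 mm above the grey microscope base (fixed; reaches 70 mm to +y, 165 mm to -y, 95 mm to each x side of this point). The column, 300 mm tall, begins 110 mm to -y, the head is swung away beyond it, so the stage is free from above; x, y along the base's sides
- stones_a_c (a point): centre (10 mm above its underside) of a small square black box of grey stones, 28 x 28 x 20 mm high, loose, in the carton's corner at about x = +83 mm, y = +68 mm of the carton's frame; must stay where it is
- stones_b_c (a point): centre (10 mm above its underside) of a small square black box of grey stones, 28 x 28 x 20 mm high, loose, in the carton's corner at about x = -83 mm, y = +68 mm of the carton's frame; must stay where it is
- lens_c (a point): centre (4 mm above the table) of the lens of a flat hand lens, 48 mm in diameter, with a black handle reaching to 90 mm along its -x, 8 mm thick, lying loose on the table between the microscope and the carton's far right corner; must stay where it is

How it is judged:
By the outcome, as a careful person would: the job done as asked, in the order asked, and still so for the second after the job is handed in, with the robot touching nothing.
It also fails if it takes over 136 s, if anything falls off the work surface, if the arm or the gripper's body presses on something with over 40 N, if the wrist force passes 120 N, or if a joint passes its speed limit or range.

## Robot

A 6-joint arm with a two-finger parallel gripper is mounted at the origin on the work surface. World frame = base frame: x ahead of the robot, y to its left, z up, the work surface at z = 0. Lengths are in m, angles in rad, forces in N, time in s.
With the tool pointing down it reaches from about 0.3 to 0.875 m from the base axis. Payload 4.2 kg.
Tool frame: the origin (TCP) lies midway between the tips of the shut fingers; the grasp point (between the pads) lies 19 mm behind it (r.grip_point_offset is the distance from the TCP to the grasp point, in m); y points along the fingers, z is the direction in which the jaws open and shut, and the axes are right-handed (so a half turn about y gives the same grasp; the last joint's range is limited). The gripper opens to 85 mm and grips with 20 to 120 N. Pads are 22 mm wide; open, the fingers measure 114 mm over their backs; the gripper's body (76 mm by 85 mm) begins 54 mm behind the grasp point. The pads swing forward as they close: fully open they stand 13 mm farther back than shut.
Start: joints at [-1.22, 0.32, 1.565, -0, 1.257, -0.02], TCP at [0.208, -0.536, 0.231] pointing down, gripper open.
Joint ranges: [-3.11, 3.11], [-0.84, 2.01], [0.21, 2.61], [-1.34, 4.49], [0.05, 2.63], [-2.56, 2.56]. Speed limits (rad/s): [2.57, 2.57, 3.14, 3.14, 3.14, 3.14].

## Interface

Orientations are given as a unit quaternion [w, x, y, z].
In Python, from station import r gives the robot as it stands.
- The arm moves only by the tool jog_arm, never from a script. Its argument "increments" is a list of rows, each an object of numbers: "tx", "ty", "tz": the shift along the tool's x, y, z in m; "spin": the turn about the tool's y in degrees. A call has 1 to 12 rows; each row shifts and turns the commanded pose from where the row before left it, along the tool's axes as they then stand; what a row does not reach is not made up. A row lasts 1/10 s, in which the tool goes at most 50 mm and 8.59 degrees, less where a joint would pass 70% of its speed; a pose out of reach is approached as far as the arm can. A call with a gripper value outside its range is refused whole. "hand" is the finger opening in m, from 0 to 0.0854, set as the call begins (left out, the last holds). The fingers move at their own pace and stop on an object; "newtons" is the grip in N (left out, the last holds). Time passes only in rows, so rows that do not move let the fingers close. It gives the time, the measured TCP pose, the force and the opening at its end, in the units of the state.
- r.read_state(): the state, without advancing time (a new reading comes with each control period).
- r.get_image(name): name is "side" or "top" or "wrist"; returns the picture (400x640x3 uint8, red, green, blue); there is no depth.
- r.camera_model(name): a dict with "vfov" (degrees; the focal length in pixels is half the picture's height over the tangent of half this angle, whatever the lens; pixels are square), "cx", "cy" (the principal point, pixels), "k1" (the pictures are not rectified: a ray, as slopes to the right and down, at radius r is drawn at 1 + k1 r^2 times it, then the intrinsics apply), "position" and "orientation" of the camera in the world; the wrist camera has in their place "T_tool_cam" (4x4, takes a point from camera to tool coordinates, whose origin is the TCP and whose axes are the tool frame's). Camera axes: x right, y down, z forward; pixel columns grow to the right and rows downward; lengths in m; the calibration is good to about 2 mm. A picture is of the moment at which its call begins: read the wrist's pose just before it. camera_model takes no time and is no camera call.
- r.sign_off(): hands the job in, once; it reports no verdict.
The state is a dict: "time_s": time; "joint_pos": joint angles; "joint_velocities": joint speeds; "joint_efforts": joint torques, N m; "position": TCP position; "tool_rot": TCP orientation; "ft_force": force on the tool from outside, world axes, zero at the start; "torque": the same for the moment, N m; "grip_width": opening from 0.0 (shut) to 1.0 (fully open).
Only numpy, scipy, OpenCV 4.12 (cv2) and the standard library are available. Lean on these libraries where they do the work, as an engineer would, in place of code of your own. Each camera call takes 0.05 s, during which the arm holds its last target. There are 200 camera calls.

## Working session

There is one attempt and no reset: what is moved stays moved. The work goes in short steps, Python scripts to look and compute and a tool call to move; the robot and the scene stay as the last step left them, time stands still between calls to the robot, and variables do not carry over. Pictures are saved under pics/ and viewed, about 12 in all and at most 16, crops included, and the job is handed in when it is done.

Besides the shell and the picture viewer there is one more tool, called after "Emit:" as name(argument=value, ...), one argument or row to a line, values as JSON. jog_arm: Moves the arm, as the interface text tells. Its arguments: {"type":"object","properties":{"increments":{"type":"array","items":{"type":"object","properties":{"tx":{"type":"number"},"ty":{"type":"number"},"tz":{"type":"number"},"spin":{"type":"number"}}}},"hand":{"type":"number"},"newtons":{"type":"number"}},"required":["increments"]}

```bash
ls; mkdir -p pics; python3 - <<'E'
from station import r
import cv2
print(r.read_state())
for n in("top","side"):
    cv2.imwrite(f"pics/{n}0.png",r.get_image(n)[:,:,::-1]); print(n,r.camera_model(n))
print(r.camera_model("wrist"),r.grip_point_offset)
E
```

```text
pics
{'time_s': 0.0, 'joint_pos': array([-1.21998699e+00,  3.20285032e-01,  1.56569109e+00, -2.85047053e-05,
        1.25737866e+00, -2.00283481e-02]), 'joint_velocities': array([ 9.33903744e-04,  5.29922469e-05, -6.58903699e-04, -1.67307944e-03,
       -6.55303233e-04,  9.78888172e-04]), 'joint_efforts': array([-2.34246952e-03, -4.15526426e+01, -2.34162104e+01, -2.58404662e-04,
        8.01256159e-03, -7.91370979e-06]), 'position': array([ 0.20819099, -0.53547347,  0.23048151]), 'tool_rot': array([ 0.13025193, -0.13047598,  0.69559843, -0.69437258]), 'ft_force': array([ 0.01446018, -0.15126416,  0.04174861]), 'torque': array([ 0.01045925, -0.0226847 , -0.04341391]), 'grip_width': 0.9979928935432687}
top {'vfov': 55.603228252732954, 'cx': 315.6611486928647, 'cy': 199.52731124718628, 'k1': 0.015714558600097867, 'position': array([ 0.46467689, -0.00728903,  0.93898543]), 'orientation': array([-0.03295801,  0.71597988, -0.69627819,  0.03851322])}
side {'vfov': 55.9341118744951, 'cx': 324.29775345435246, 'cy': 201.94582431758727, 'k1': -0.04544822679769833, 'position': array([0.17634191, 0.46134218, 0.76905158]), 'orientation': array([ 0.10562877, -0.28716792,  0.89589609, -0.32209834])}
{'vfov': 69.1144161586925, 'cx': 316.40433911167946, 'cy': 196.90466889655477, 'k1': -0.003026283609477777, 'T_tool_cam': array([[ 1.67237642e-04,  9.55632733e-01,  2.94560777e-01,
        -7.42339613e-02],
       [-3.08652495e-04, -2.94560718e-01,  9.55632716e-01,
        -1.42067418e-01],
       [ 9.99999938e-01, -2.50734681e-04,  2.45696788e-04,
         4.52419226e-04],
       [ 0.00000000e+00,  0.00000000e+00,  0.00000000e+00,
         1.00000000e+00]])} 0.0187
```

View pics/top0.png

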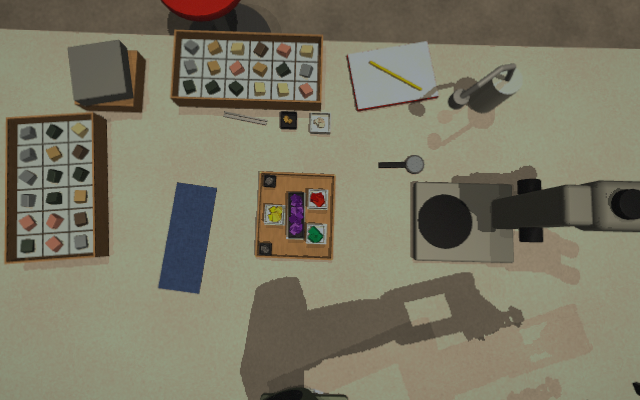

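View pics/side0.png

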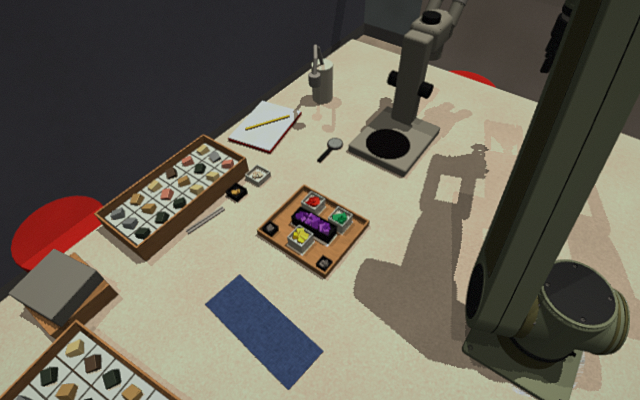

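The top view shows the carton with yellow at (273,214), violet (296,215), red (317,199) and green (316,234). The mat is at about (188,238) and the stage at (445,221). The side view agrees.

```bash
cat > h.py <<'E'
from station import r
import numpy as np, cv2
from scipy.spatial.transform import Rotation as R
def rot(q): return R.from_quat([q[1],q[2],q[3],q[0]]).as_matrix()
def cam(n,st=None):
    m=r.camera_model(n)
    if n=="wrist":
        st=st or r.read_state(); T=np.eye(4); T[:3,:3]=rot(st["tool_rot"]); T[:3,3]=st["position"]
        T=T@m["T_tool_cam"]; return m,T[:3,:3],T[:3,3]
    return m,rot(m["orientation"]),np.array(m["position"])
def p2w(c,uv,z):
    m,Rm,p=c; f=200/np.tan(np.radians(m["vfov"]/2)); uv=np.atleast_2d(uv).astype(float)
    d=(uv-[m["cx"],m["cy"]])/f; s=d.copy()
    for _ in range(10): s=d/(1+m["k1"]*(s**2).sum(1,keepdims=True))
    v=np.c_[s,np.ones(len(s))]@Rm.T
    return (p+v*((z-p[2])/v[:,2:]))[:,:2]
def w2p(c,P):
    m,Rm,p=c; f=200/np.tan(np.radians(m["vfov"]/2)); q=(np.atleast_2d(P)-p)@Rm
    s=q[:,:2]/q[:,2:]; s=s*(1+m["k1"]*(s**2).sum(1,keepdims=True)); return s*f+[m["cx"],m["cy"]]
def yaw(): # direction of the tool z (jaw axis) in world, deg; and tool axes
    st=r.read_state(); M=rot(st["tool_rot"]); return np.degrees(np.arctan2(M[1,2],M[0,2])),M,st
def need(xy,jawdeg,z=None):
    """shift (tool x, z, y) and spin to bring TCP over xy with the jaw axis along jawdeg"""
    a,M,st=yaw(); d=np.r_[xy,st["position"][2] if z is None else z]-st["position"]
    t=M.T@d; turn=(jawdeg-a+90)%180-90
    # spin about tool y (points down): positive spin turns clockwise seen from above
    print("tx %.4f ty %.4f tz %.4f spin %.2f | pos %s jaw %.2f tilt %.4f t=%.2f grip %.3f Fz %.1f"%(*t,-turn,np.round(st["position"],4),a,np.hypot(*M[:2,1]),st["time_s"],st["grip_width"],st["ft_force"][2]))
E
python3 - <<'E'
from h import *
im=cv2.imread("pics/top0.png"); hsv=cv2.cvtColor(im,cv2.COLOR_BGR2HSV); c=cam("top")
def rect(mask,x0,y0,x1,y1,z,n):
    k=np.zeros_like(mask);k[y0:y1,x0:x1]=mask[y0:y1,x0:x1]
    cs=max(cv2.findContours(k,0,2)[0],key=cv2.contourArea)
    w=p2w(c,cs[:,0],z); (o,s,a)=cv2.minAreaRect((w*1000).astype(np.float32)); print(n,np.round(o,1),np.round(s,1),round(a,2))
rect(cv2.inRange(hsv,(100,80,40),(130,255,255)),150,170,225,300,.003,"mat")
rect(cv2.inRange(hsv,(0,0,0),(180,255,45)),405,185,475,258,.032,"stage")
rect(cv2.inRange(hsv,(5,90,60),(20,255,255)),245,165,345,265,.022,"carton")
for n,uv in dict(y=(273,214),v=(296,215),r=(317,199),g=(316,234)).items(): print(n,p2w(c,uv,.036))
print(p2w(c,[(411,183),(513,183),(513,262),(415,263)],.028))
a,M,st=yaw();print(a,M)
need([.47,.07],0)
E
```

```text
mat [459.5 296.8] [ 98.2 257.3] 83.61
stage [ 515.  -323.4] [124.7 127.5] 45.89
carton [519.5  34.9] [187.2 208.9] 89.25
y [[0.51889121 0.08744466]]
v [[0.51803529 0.0326634 ]]
r [[ 0.55774952 -0.01630019]]
g [[ 0.47429829 -0.01618798]]
[[ 0.60408885 -0.24347988]
 [ 0.61107481 -0.49070174]
 [ 0.42142441 -0.48577525]
 [ 0.41237144 -0.25328635]]
-68.75222847681187 [[-9.32021985e-01 -5.49809106e-04  3.62401320e-01]
 [-3.62401736e-01  1.51015888e-03 -9.32020762e-01]
 [-3.48500698e-05 -9.99998709e-01 -1.60675305e-03]]
tx -0.4634 ty 0.0008 tz -0.4695 spin -68.75 | pos [ 0.2082 -0.5355  0.2306] jaw -68.75 tilt 0.0016 t=0.10 grip 0.991 Fz -0.4
```

Emit:
jog_arm(
  increments=[
    {"spin":-8.5},
    {"spin":-8.5},
    {"spin":-8.5},
    {"spin":-8.5},
    {"spin":-8.5},
    {"spin":-8.5},
    {"spin":-8.5},
    {"spin":-8.5},
    {},
  ],
  hand=0.0854,
)

```text
schema error: expected keys tx, ty, tz, spin
```

```bash
python3 -c "
from h import *
need([.519,.07],-.75); print(r.read_state()['joint_pos'])"
```

```text
tx -0.5091 ty 0.0007 tz -0.4517 spin -68.00 | pos [ 0.2082 -0.5355  0.2306] jaw -68.75 tilt 0.0016 t=0.10 grip 0.991 Fz -0.4
[-1.21998655e+00  3.20233251e-01  1.56556125e+00  2.79189187e-06
  1.25740528e+00 -2.00346326e-02]
```

Emit:
jog_arm(
  increments=[
    {"tx":0,"ty":0,"tz":0,"spin":-8.5},
    {"tx":0,"ty":0,"tz":0,"spin":-8.5},
    {"tx":0,"ty":0,"tz":0,"spin":-8.5},
    {"tx":0,"ty":0,"tz":0,"spin":-8.5},
    {"tx":0,"ty":0,"tz":0,"spin":-8.5},
    {"tx":0,"ty":0,"tz":0,"spin":-8.5},
    {"tx":0,"ty":0,"tz":0,"spin":-8.5},
    {"tx":0,"ty":0,"tz":0,"spin":-8.5},
    {"tx":0,"ty":0,"tz":0,"spin":0},
  ],
  hand=0.0854,
)

```text
time_s: 1.0
position: [0.2083, -0.5357, 0.2309]
tool_rot: [0.497, -0.496, 0.504, -0.503]
ft_force: [0.6, -0.2, -0.4]
grip_width: 0.997
```

```bash
python3 -c "
from h import *
need([.519,.07],-.75); print(r.read_state()['joint_pos'])"
```

```text
tx -0.6098 ty 0.0004 tz 0.3025 spin -0.02 | pos [ 0.2083 -0.5357  0.2309] jaw -0.77 tilt 0.0009 t=1.00 grip 0.997 Fz -0.4
[-1.21997695e+00  3.20001186e-01  1.56515312e+00  1.67026752e-05
  1.25737826e+00 -1.20653303e+00]
```

Emit:
jog_arm(
  increments=[
    {"tx":-0.043,"ty":0,"tz":0.0215,"spin":0},
    {"tx":-0.043,"ty":0,"tz":0.0215,"spin":0},
    {"tx":-0.043,"ty":0,"tz":0.0215,"spin":0},
    {"tx":-0.043,"ty":0,"tz":0.0215,"spin":0},
    {"tx":-0.043,"ty":0,"tz":0.0215,"spin":0},
    {"tx":-0.043,"ty":0,"tz":0.0215,"spin":0},
    {"tx":-0.043,"ty":0,"tz":0.0215,"spin":0},
    {"tx":-0.043,"ty":0,"tz":0.0215,"spin":0},
    {"tx":-0.043,"ty":0,"tz":0.0215,"spin":0},
    {"tx":-0.043,"ty":0,"tz":0.0215,"spin":0},
    {"tx":-0.043,"ty":0,"tz":0.0215,"spin":0},
    {"tx":-0.043,"ty":0,"tz":0.0215,"spin":0},
  ],
)

```text
time_s: 2.2
position: [0.4736, -0.0214, 0.2313]
tool_rot: [-0.496, 0.496, -0.504, 0.504]
ft_force: [1.4, -0.9, -0.8]
grip_width: 1.0
```

Emit:
jog_arm(
  increments=[
    {"tx":-0.043,"ty":0,"tz":0.0215,"spin":0},
    {"tx":-0.043,"ty":0,"tz":0.0215,"spin":0},
    {"tx":0,"ty":0,"tz":0,"spin":0},
    {"tx":0,"ty":0,"tz":0,"spin":0},
  ],
)

```text
time_s: 2.6
position: [0.5171, 0.0627, 0.2307]
tool_rot: [0.496, -0.497, 0.503, -0.503]
ft_force: [0.2, 0.3, 0.1]
grip_width: 1.0
```

```bash
python3 -c "
from h import *
need([.519,.07],-.75)
st=r.read_state(); im=r.get_image('wrist')[:,:,::-1]; cv2.imwrite('pics/w1.png',im)
import pickle; pickle.dump(st,open('w1.pkl','wb'))"
```

```text
tx -0.0073 ty -0.0000 tz 0.0018 spin -0.00 | pos [0.5171 0.0627 0.2307] jaw -0.75 tilt 0.0017 t=2.60 grip 1.000 Fz 0.1
```

View pics/w1.png

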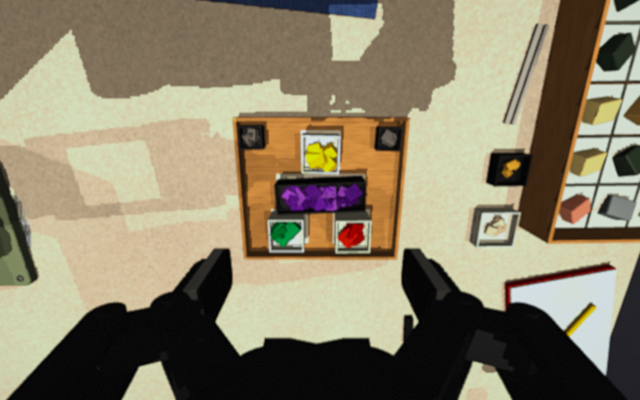

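The wrist view shows the whole carton (corners about (234,117), (410,117), (396,257), (246,258)) with image right being +x. I'll enlarge it for the box rims.

```bash
python3 -c "
import cv2
im=cv2.imread('pics/w1.png')[110:265,225:420]
im=cv2.resize(im,None,fx=3.8,fy=3.8,interpolation=cv2.INTER_CUBIC)
for k in range(0,195,20): cv2.putText(im,str(225+k),(int(k*3.8),10),0,.35,(255,0,255),1); cv2.line(im,(int(k*3.8),12),(int(k*3.8),20),(255,0,255),1)
for k in range(0,155,20): cv2.putText(im,str(110+k),(0,int(k*3.8)+4),0,.35,(255,0,255),1)
cv2.imwrite('pics/w1c.png',im)"
```

```text
(no output)
```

View pics/w1c.png

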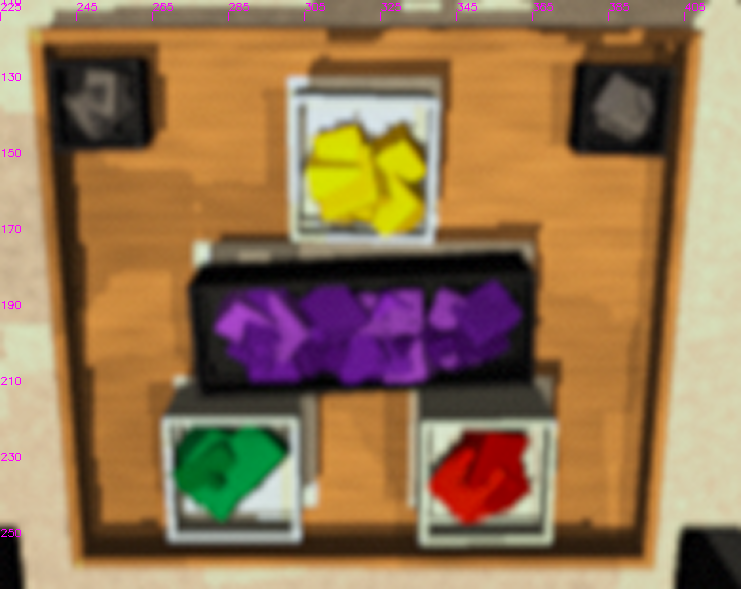

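```bash
python3 -c "
from h import *
import pickle
c=cam('wrist',pickle.load(open('w1.pkl','rb')))
D=dict(y=[(290,92),(440,94),(433,242),(290,241)],g=[(163,418),(299,418),(301,542),(168,542)],r=[(418,420),(556,420),(553,546),(420,546)],v=[(190,283),(535,268),(535,384),(203,392)],carton=[(30,30),(702,30),(655,567),(75,565)])
for n,q in D.items():
    w=p2w(c,np.array(q)/3.8+[224.6,109.6],.022 if n=='carton' else .038)*1000
    o,s,a=cv2.minAreaRect(w.astype(np.float32)); m=w.mean(0)
    e=np.r_[w[1]-w[0],w[2]-w[3]].reshape(2,2); print(n,m.round(1),o,np.round(s,1),round(a,2),np.degrees(np.arctan2(e[:,1],e[:,0])).round(2), np.degrees(np.arctan2(*(w[0]-w[3]))).round(2))
    
C=np.array([519.5,35.5]);th=np.radians(-.7);Rm=np.array([[np.cos(th),-np.sin(th)],[np.sin(th),np.cos(th)]])
for p in [(0,52),(42,-52),(-42,-52),(0,0)]: print(p,C+Rm@p)
"
```

```text
y [520.8  85.5] (520.8426513671875, 85.42214965820312) [45.4 44.6] 88.34 [-1.5  -1.15] 1.66
g [476.5 -17.6] (476.4013366699219, -17.586490631103516) [44.9 44.9] 89.3 [-0.72 -0.7 ] 1.46
r [560.7 -19.7] (560.7266235351562, -19.746206283569336) [44.9 47.2] 1.15 [-0.73 -0.72] -1.15
v [521.   33.4] (520.7905883789062, 32.85771560668945) [108.1  38.5] 1.83 [1.83 0.74] -3.42
carton [521.2  33.5] (521.2408447265625, 33.3580322265625) [184.6 206.9] 89.24 [-0.76 -0.93] 0.65
(0, 52) [520.13528404  87.49611922]
(42, -52) [560.86158148 -17.00923326]
(-42, -52) [476.86785043 -15.98300519]
(0, 0) [519.5  35.5]
```

Carton centre is about (521, 33.6), yaw −0.8°, and the boxes agree with their places. Next I'll pick up yellow.

Emit:
jog_arm(
  increments=[
    {"tx":-0.0114,"ty":0.02,"tz":0.0017,"spin":0},
    {"tx":-0.0114,"ty":0.03,"tz":0.0017,"spin":0},
    {"tx":0,"ty":0.04,"tz":0,"spin":0},
    {"tx":0,"ty":0.04,"tz":0,"spin":0},
    {"tx":0,"ty":0.03,"tz":0,"spin":0},
    {"tx":0,"ty":0,"tz":0,"spin":0},
    {"tx":0,"ty":0,"tz":0,"spin":0},
  ],
  hand=0.066,
)

```text
time_s: 3.35
position: [0.521, 0.0836, 0.0719]
tool_rot: [-0.496, 0.496, -0.504, 0.504]
ft_force: [-0.4, 0.0, -0.8]
grip_width: 0.771
```

```bash
python3 -c "
from h import *
need([.5208,.0855],-1.0,.006)
im=r.get_image('wrist')[:,:,::-1]; cv2.imwrite('pics/w2.png',im)"
```

```text
tx -0.0019 ty 0.0659 tz -0.0003 spin 0.10 | pos [0.521  0.0836 0.0719] jaw -0.90 tilt 0.0002 t=3.35 grip 0.771 Fz -0.8
```

View pics/w2.png

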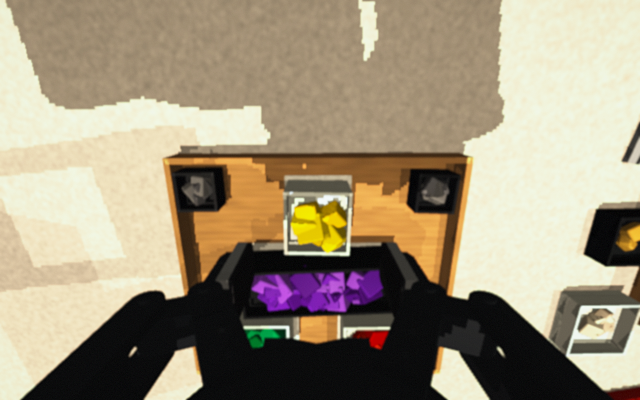

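Yellow's rim spans columns 286–350, centred between the fingers (principal column 316). Descending and gripping.

Emit:
jog_arm(
  increments=[
    {"tx":-0.001,"ty":0.022,"tz":0,"spin":0},
    {"tx":-0.001,"ty":0.02,"tz":0,"spin":0},
    {"tx":0,"ty":0.014,"tz":0,"spin":0},
    {"tx":0,"ty":0.008,"tz":0,"spin":0},
    {"tx":0,"ty":0,"tz":0,"spin":0},
    {"tx":0,"ty":0,"tz":0,"spin":0},
  ],
)

```text
time_s: 4.0
position: [0.522, 0.0868, 0.0086]
tool_rot: [-0.497, 0.496, -0.503, 0.504]
ft_force: [0.5, -0.7, 0.4]
grip_width: 0.772
```

Emit:
jog_arm(
  increments=[
    {"tx":0,"ty":0,"tz":0,"spin":0},
    {"tx":0,"ty":0,"tz":0,"spin":0},
    {"tx":0,"ty":0,"tz":0,"spin":0},
    {"tx":0,"ty":0,"tz":0,"spin":0},
    {"tx":0,"ty":0,"tz":0,"spin":0},
    {"tx":0,"ty":0,"tz":0,"spin":0},
  ],
  hand=0.03,
  newtons=30,
)

```text
time_s: 4.6
position: [0.5218, 0.0869, 0.0084]
tool_rot: [-0.497, 0.496, -0.503, 0.504]
ft_force: [-0.6, -0.5, 7.1]
grip_width: 0.512
```

```bash
python3 -c "
from h import *
need([.539,.288],-1.0,.086)"
```

```text
tx -0.2014 ty -0.0775 tz 0.0147 spin 0.24 | pos [0.5218 0.0869 0.0084] jaw -0.76 tilt 0.0022 t=4.60 grip 0.512 Fz 7.1
```

Emit:
jog_arm(
  increments=[
    {"tx":0,"ty":-0.01,"tz":0,"spin":0},
    {"tx":0,"ty":-0.03,"tz":0,"spin":0},
    {"tx":0,"ty":-0.04,"tz":0,"spin":0},
    {"tx":-0.03,"ty":0,"tz":0.003,"spin":0},
    {"tx":-0.045,"ty":0,"tz":0.003,"spin":0},
    {"tx":-0.045,"ty":0,"tz":0.003,"spin":0},
    {"tx":-0.045,"ty":0,"tz":0.003,"spin":0},
    {"tx":-0.036,"ty":0,"tz":0.003,"spin":0},
    {"tx":0,"ty":0.02,"tz":0,"spin":0},
    {"tx":0,"ty":0.03,"tz":0,"spin":0},
    {"tx":0,"ty":0.02,"tz":0,"spin":0},
    {"tx":0,"ty":0,"tz":0,"spin":0},
  ],
)

```text
time_s: 5.8
position: [0.5362, 0.2866, 0.0146]
tool_rot: [0.494, -0.499, 0.504, -0.502]
ft_force: [-0.4, -0.1, -0.9]
grip_width: 0.511
```

```bash
python3 -c "
from h import *
need([.539,.288],-1.0,.0085)
im=r.get_image('side')[:,:,::-1]; cv2.imwrite('pics/s1.png',im)"
```

```text
tx -0.0015 ty 0.0060 tz 0.0028 spin 0.27 | pos [0.5362 0.2866 0.0146] jaw -0.73 tilt 0.0071 t=5.80 grip 0.511 Fz -0.9
```

View pics/s1.png

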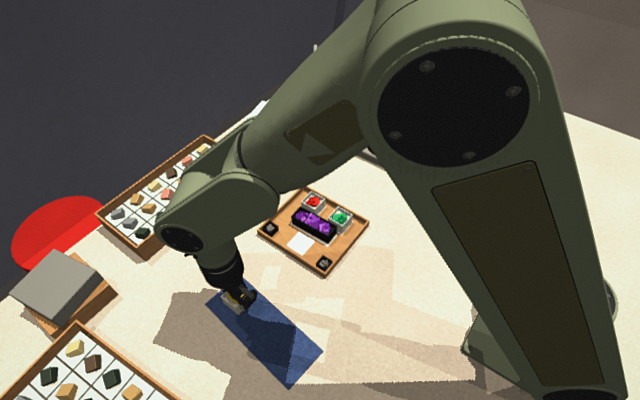

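The carton shows the pale yellow place empty, and yellow hangs over the mat's far end at (234,302). Lowering and releasing.

Emit:
jog_arm(
  increments=[
    {"tx":0,"ty":0.004,"tz":0,"spin":0},
    {"tx":0,"ty":0.003,"tz":0,"spin":0},
    {"tx":0,"ty":0,"tz":0,"spin":0},
    {"tx":0,"ty":0,"tz":0,"spin":0},
  ],
)

```text
time_s: 6.25
position: [0.539, 0.2876, 0.0109]
tool_rot: [-0.497, 0.496, -0.503, 0.503]
ft_force: [0.5, 0.0, -1.5]
grip_width: 0.513
```

Emit:
jog_arm(
  increments=[
    {"tx":0,"ty":0,"tz":0,"spin":0},
    {"tx":0,"ty":0,"tz":0,"spin":0},
    {"tx":0,"ty":0,"tz":0,"spin":0},
    {"tx":0,"ty":0,"tz":0,"spin":0},
    {"tx":0,"ty":-0.02,"tz":0,"spin":0},
    {"tx":0,"ty":-0.03,"tz":0,"spin":0},
    {"tx":0,"ty":-0.03,"tz":0,"spin":0},
    {"tx":0,"ty":0,"tz":0,"spin":0},
  ],
  hand=0.066,
)

```text
time_s: 7.05
position: [0.5413, 0.2889, 0.0948]
tool_rot: [-0.5, 0.494, -0.502, 0.504]
ft_force: [0.0, 0.4, -0.1]
grip_width: 0.775
```

```bash
python3 -c "
from h import *
need([.5607,-.0185],-0.8,.088)"
```

```text
tx 0.3072 ty 0.0057 tz 0.0234 spin 0.05 | pos [0.5413 0.2889 0.0948] jaw -0.75 tilt 0.0091 t=7.05 grip 0.775 Fz -0.1
```

Emit:
jog_arm(
  increments=[
    {"tx":0.03,"ty":0,"tz":0.0026,"spin":0},
    {"tx":0.045,"ty":0,"tz":0.0026,"spin":0},
    {"tx":0.045,"ty":0,"tz":0.0026,"spin":0},
    {"tx":0.045,"ty":0,"tz":0.0026,"spin":0},
    {"tx":0.045,"ty":0,"tz":0.0026,"spin":0},
    {"tx":0.045,"ty":0,"tz":0.0026,"spin":0},
    {"tx":0.03,"ty":0,"tz":0.0026,"spin":0},
    {"tx":0.022,"ty":0.003,"tz":0.0026,"spin":0},
    {"tx":0,"ty":0.003,"tz":0,"spin":0},
    {"tx":0,"ty":0,"tz":0,"spin":0},
    {"tx":0,"ty":0,"tz":0,"spin":0},
  ],
)

```text
time_s: 8.15
position: [0.555, -0.0188, 0.0839]
tool_rot: [0.497, -0.497, 0.503, -0.503]
ft_force: [-0.3, -0.3, 0.2]
grip_width: 0.77
```

```bash
python3 -c "
from h import *
need([.5607,-.0185],-0.8,.008)
cv2.imwrite('pics/w3.png',r.get_image('wrist')[:,:,::-1])"
```

```text
tx -0.0003 ty 0.0759 tz 0.0057 spin 0.09 | pos [ 0.555  -0.0188  0.0839] jaw -0.71 tilt 0.0010 t=8.15 grip 0.770 Fz 0.2
```

View pics/w3.png

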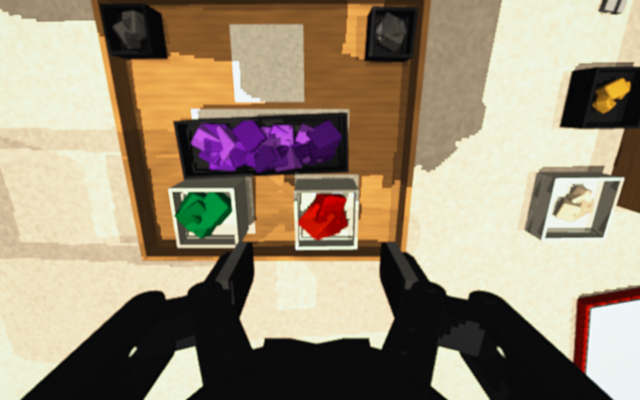

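The view shows red's rim at columns 295–358, rows 190–249, green's at 172–240, and the bare yellow place at (231–303, 24–102).

```bash
python3 -c "
from h import *
c=cam('wrist')
for n,q,z in [('red',[(296,190),(358,190),(356,249),(296,249)],.038),('green',[(173,189),(242,188),(240,247),(177,247)],.038),('ymark',[(230,24),(303,25),(304,102),(238,102)],.004),('violet',[(176,122),(348,113),(348,169),(187,177)],.038)]:
    w=p2w(c,q,z)*1000; e=w[1]-w[0]+w[2]-w[3]; print(n,w.mean(0).round(1),np.round(w-w.mean(0),1).tolist(),np.degrees(np.arctan2(e[1],e[0])).round(2))
"
```

```text
red [561.5 -19.5] [[-20.5, 22.2], [21.3, 21.7], [21.1, -22.2], [-21.9, -21.7]] -0.68
green [479.2 -17.2] [[-21.0, 21.6], [25.6, 21.8], [20.3, -22.0], [-24.9, -21.5]] -0.23
ymark [522.3  84.9] [[-24.8, 25.6], [24.6, 24.4], [24.1, -25.3], [-23.9, -24.7]] -1.08
violet [521.6  32.4] [[-54.6, 15.7], [53.4, 19.8], [54.1, -15.7], [-52.8, -19.8]] 2.19
```

Emit:
jog_arm(
  increments=[
    {"tx":0,"ty":0.02,"tz":0.003,"spin":0},
    {"tx":0,"ty":0.025,"tz":0.003,"spin":0},
    {"tx":0,"ty":0.02,"tz":0,"spin":0},
    {"tx":0,"ty":0.01,"tz":0,"spin":0},
    {"tx":0,"ty":0,"tz":0,"spin":0},
    {"tx":0,"ty":0,"tz":0,"spin":0},
    {"tx":0,"ty":0,"tz":0,"spin":0},
  ],
)

```text
time_s: 8.9
position: [0.5623, -0.0196, 0.0104]
tool_rot: [-0.497, 0.496, -0.503, 0.504]
ft_force: [0.6, 0.4, 0.7]
grip_width: 0.773
```

Emit:
jog_arm(
  increments=[
    {"tx":0,"ty":0,"tz":0,"spin":0},
    {"tx":0,"ty":0,"tz":0,"spin":0},
    {"tx":0,"ty":0,"tz":0,"spin":0},
    {"tx":0,"ty":0,"tz":0,"spin":0},
    {"tx":0,"ty":0,"tz":0,"spin":0},
    {"tx":0,"ty":0,"tz":0,"spin":0},
  ],
  hand=0.03,
)

```text
time_s: 9.5
position: [0.562, -0.0198, 0.0103]
tool_rot: [-0.497, 0.496, -0.503, 0.504]
ft_force: [0.1, 0.3, 6.7]
grip_width: 0.511
```

Emit:
jog_arm(
  increments=[
    {"tx":0,"ty":-0.01,"tz":0,"spin":0},
    {"tx":0,"ty":-0.03,"tz":0,"spin":0},
    {"tx":0,"ty":-0.04,"tz":0,"spin":0},
    {"tx":0,"ty":-0.02,"tz":0,"spin":0},
    {"tx":0,"ty":0,"tz":0,"spin":0},
    {"tx":0,"ty":0,"tz":0,"spin":0},
  ],
)

```text
time_s: 10.1
position: [0.5609, -0.0198, 0.1092]
tool_rot: [0.497, -0.497, 0.503, -0.503]
ft_force: [-0.0, 0.0, -0.4]
grip_width: 0.508
```

```bash
python3 -c "
from h import *
need([.4595,.2968],-0.8)"
```

```text
tx -0.3152 ty 0.0000 tz -0.1056 spin 0.04 | pos [ 0.5609 -0.0198  0.1092] jaw -0.76 tilt 0.0004 t=10.10 grip 0.508 Fz -0.4
```

Emit:
jog_arm(
  increments=[
    {"tx":-0.0225,"ty":0,"tz":-0.0074,"spin":0},
    {"tx":-0.045,"ty":0,"tz":-0.0151,"spin":0},
    {"tx":-0.045,"ty":0,"tz":-0.0151,"spin":0},
    {"tx":-0.045,"ty":0,"tz":-0.0151,"spin":0},
    {"tx":-0.045,"ty":0,"tz":-0.0151,"spin":0},
    {"tx":-0.045,"ty":0,"tz":-0.0151,"spin":0},
    {"tx":-0.045,"ty":0,"tz":-0.0151,"spin":0},
    {"tx":-0.0227,"ty":0,"tz":-0.0076,"spin":0},
    {"tx":0,"ty":0.02,"tz":0,"spin":0},
    {"tx":0,"ty":0.03,"tz":0,"spin":0},
    {"tx":0,"ty":0.03,"tz":0,"spin":0},
    {"tx":0,"ty":0.01,"tz":0,"spin":0},
  ],
)

```text
time_s: 11.3
position: [0.4568, 0.295, 0.0149]
tool_rot: [0.493, -0.5, 0.504, -0.503]
ft_force: [-0.4, 1.1, -0.8]
grip_width: 0.505
```

Emit:
jog_arm(
  increments=[
    {"tx":0,"ty":0,"tz":0,"spin":0},
    {"tx":0,"ty":0,"tz":0,"spin":0},
    {"tx":0,"ty":0,"tz":0,"spin":0},
    {"tx":0,"ty":0,"tz":0,"spin":0},
  ],
)

```text
time_s: 11.7
position: [0.4607, 0.2972, 0.0205]
tool_rot: [-0.497, 0.496, -0.503, 0.504]
ft_force: [-0.1, -0.1, -1.0]
grip_width: 0.51
```

```bash
python3 -c "
from h import *
need([.4595,.2968],-0.8,.0095)"
```

```text
tx 0.0004 ty 0.0110 tz -0.0012 spin 0.04 | pos [0.4607 0.2972 0.0205] jaw -0.76 tilt 0.0025 t=11.70 grip 0.510 Fz -1.0
```

Emit:
jog_arm(
  increments=[
    {"tx":0,"ty":0.005,"tz":0,"spin":0},
    {"tx":0,"ty":0.004,"tz":0,"spin":0},
    {"tx":0,"ty":0.0015,"tz":0,"spin":0},
    {"tx":0,"ty":0,"tz":0,"spin":0},
    {"tx":0,"ty":0,"tz":0,"spin":0},
    {"tx":0,"ty":0,"tz":0,"spin":0},
  ],
)

```text
time_s: 12.3
position: [0.4598, 0.2967, 0.0093]
tool_rot: [-0.497, 0.497, -0.503, 0.503]
ft_force: [-1.4, -1.8, 4.7]
grip_width: 0.508
```

Emit:
jog_arm(
  increments=[
    {"tx":0,"ty":0,"tz":0,"spin":0},
    {"tx":0,"ty":0,"tz":0,"spin":0},
    {"tx":0,"ty":0,"tz":0,"spin":0},
    {"tx":0,"ty":0,"tz":0,"spin":0},
    {"tx":0,"ty":-0.02,"tz":0,"spin":0},
    {"tx":0,"ty":-0.03,"tz":0,"spin":0},
    {"tx":0,"ty":-0.03,"tz":0,"spin":0},
    {"tx":0,"ty":0,"tz":0,"spin":0},
    {"tx":0,"ty":0,"tz":0,"spin":0},
    {"tx":0,"ty":0,"tz":0,"spin":0},
  ],
  hand=0.066,
)

```text
time_s: 13.3
position: [0.4592, 0.2963, 0.0876]
tool_rot: [0.496, -0.498, 0.503, -0.503]
ft_force: [0.9, 0.9, 0.0]
grip_width: 0.772
```

```bash
python3 -c "
from h import *
need([.4775,-.0175],-0.7,.088)"
```

```text
tx 0.3135 ty 0.0000 tz 0.0225 spin -0.06 | pos [0.4592 0.2963 0.0876] jaw -0.76 tilt 0.0024 t=13.30 grip 0.772 Fz 0.0
```

Touched gently (4.7 N). Now green.

Emit:
jog_arm(
  increments=[
    {"tx":0.0225,"ty":0,"tz":0.0016,"spin":0},
    {"tx":0.045,"ty":0,"tz":0.0032,"spin":0},
    {"tx":0.045,"ty":0,"tz":0.0032,"spin":0},
    {"tx":0.045,"ty":0,"tz":0.0032,"spin":0},
    {"tx":0.045,"ty":0,"tz":0.0032,"spin":0},
    {"tx":0.045,"ty":0,"tz":0.0032,"spin":0},
    {"tx":0.045,"ty":0,"tz":0.0032,"spin":0},
    {"tx":0.021,"ty":0,"tz":0.0017,"spin":0},
    {"tx":0,"ty":0,"tz":0,"spin":0},
    {"tx":0,"ty":0,"tz":0,"spin":0},
    {"tx":0,"ty":0,"tz":0,"spin":0},
    {"tx":0,"ty":0,"tz":0,"spin":0},
  ],
)

```text
time_s: 14.5
position: [0.4781, -0.0158, 0.0885]
tool_rot: [0.497, -0.497, 0.503, -0.503]
ft_force: [-0.1, -1.1, 0.1]
grip_width: 0.775
```

```bash
python3 -c "
from h import *
need([.4775,-.0175],-0.7,.009)
cv2.imwrite('pics/w4.png',r.get_image('wrist')[:,:,::-1])"
```

```text
tx 0.0017 ty 0.0795 tz -0.0005 spin 0.05 | pos [ 0.4781 -0.0158  0.0885] jaw -0.65 tilt 0.0008 t=14.50 grip 0.775 Fz 0.1
```

View pics/w4.png

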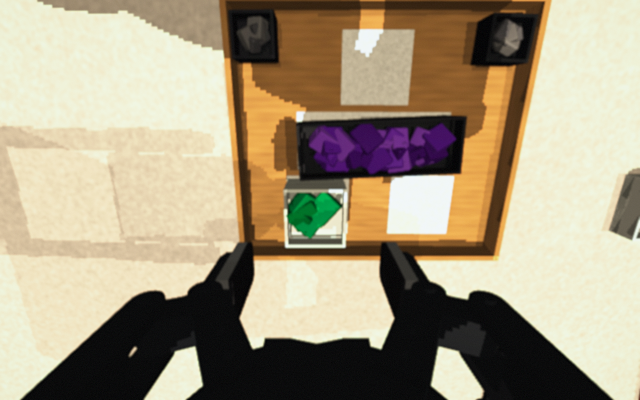

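Green's rim (285–347) is centred on column 316, and both emptied places show bare.

Emit:
jog_arm(
  increments=[
    {"tx":0.0015,"ty":0.02,"tz":0,"spin":0},
    {"tx":0,"ty":0.03,"tz":0,"spin":0},
    {"tx":0,"ty":0.02,"tz":0,"spin":0},
    {"tx":0,"ty":0.009,"tz":0,"spin":0},
    {"tx":0,"ty":0,"tz":0,"spin":0},
    {"tx":0,"ty":0,"tz":0,"spin":0},
    {"tx":0,"ty":0,"tz":0,"spin":0},
  ],
)

```text
time_s: 15.25
position: [0.4792, -0.0184, 0.0108]
tool_rot: [-0.497, 0.496, -0.503, 0.504]
ft_force: [0.4, 0.7, 0.3]
grip_width: 0.773
```

Emit:
jog_arm(
  increments=[
    {"tx":0,"ty":0,"tz":0,"spin":0},
    {"tx":0,"ty":0,"tz":0,"spin":0},
    {"tx":0,"ty":0,"tz":0,"spin":0},
    {"tx":0,"ty":0,"tz":0,"spin":0},
    {"tx":0,"ty":0,"tz":0,"spin":0},
    {"tx":0,"ty":0,"tz":0,"spin":0},
  ],
  hand=0.03,
)

```text
time_s: 15.85
position: [0.4789, -0.0185, 0.0107]
tool_rot: [-0.497, 0.496, -0.503, 0.504]
ft_force: [-1.0, 0.7, 6.7]
grip_width: 0.508
```

Emit:
jog_arm(
  increments=[
    {"tx":0,"ty":-0.01,"tz":0,"spin":0},
    {"tx":0,"ty":-0.03,"tz":0,"spin":0},
    {"tx":0,"ty":-0.04,"tz":0,"spin":0},
    {"tx":0,"ty":-0.02,"tz":0,"spin":0},
    {"tx":0,"ty":0,"tz":0,"spin":0},
    {"tx":0,"ty":0,"tz":0,"spin":0},
    {"tx":0,"ty":0,"tz":0,"spin":0},
  ],
)

```text
time_s: 16.55
position: [0.4772, -0.0184, 0.1087]
tool_rot: [0.496, -0.497, 0.504, -0.503]
ft_force: [0.3, -0.5, -0.5]
grip_width: 0.512
```

```bash
python3 -c "
from h import *
need([.379,.3057],-0.8)"
```

```text
tx -0.3228 ty 0.0003 tz -0.1025 spin 0.04 | pos [ 0.4772 -0.0184  0.1087] jaw -0.76 tilt 0.0027 t=16.55 grip 0.512 Fz -0.5
```

Emit:
jog_arm(
  increments=[
    {"tx":-0.0264,"ty":0,"tz":-0.0085,"spin":0},
    {"tx":-0.045,"ty":0,"tz":-0.0143,"spin":0},
    {"tx":-0.045,"ty":0,"tz":-0.0143,"spin":0},
    {"tx":-0.045,"ty":0,"tz":-0.0143,"spin":0},
    {"tx":-0.045,"ty":0,"tz":-0.0143,"spin":0},
    {"tx":-0.045,"ty":0,"tz":-0.0143,"spin":0},
    {"tx":-0.045,"ty":0,"tz":-0.0143,"spin":0},
    {"tx":-0.0264,"ty":0,"tz":-0.0082,"spin":0},
    {"tx":0,"ty":0.02,"tz":0,"spin":0},
    {"tx":0,"ty":0.03,"tz":0,"spin":0},
    {"tx":0,"ty":0.03,"tz":0,"spin":0},
    {"tx":0,"ty":0.01,"tz":0,"spin":0},
  ],
)

```text
time_s: 17.75
position: [0.3775, 0.3039, 0.0162]
tool_rot: [0.494, -0.5, 0.504, -0.503]
ft_force: [-1.3, -1.8, -0.0]
grip_width: 0.512
```

Emit:
jog_arm(
  increments=[
    {"tx":0,"ty":0,"tz":0,"spin":0},
    {"tx":0,"ty":0,"tz":0,"spin":0},
    {"tx":0,"ty":0,"tz":0,"spin":0},
    {"tx":0,"ty":0,"tz":0,"spin":0},
  ],
)

```text
time_s: 18.15
position: [0.3808, 0.3061, 0.0209]
tool_rot: [-0.497, 0.496, -0.503, 0.503]
ft_force: [0.4, -0.1, 0.2]
grip_width: 0.507
```

```bash
python3 -c "
from h import *
need([.379,.3057],-0.8,.0098)"
```

```text
tx 0.0004 ty 0.0111 tz -0.0018 spin 0.04 | pos [0.3808 0.3061 0.0209] jaw -0.76 tilt 0.0024 t=18.15 grip 0.507 Fz 0.2
```

Emit:
jog_arm(
  increments=[
    {"tx":0,"ty":0.005,"tz":0,"spin":0},
    {"tx":0,"ty":0.004,"tz":0,"spin":0},
    {"tx":0,"ty":0.0015,"tz":0,"spin":0},
    {"tx":0,"ty":0,"tz":0,"spin":0},
    {"tx":0,"ty":0,"tz":0,"spin":0},
    {"tx":0,"ty":0,"tz":0,"spin":0},
  ],
)

```text
time_s: 18.75
position: [0.3799, 0.3055, 0.0097]
tool_rot: [-0.497, 0.497, -0.503, 0.503]
ft_force: [-1.5, -2.2, 6.0]
grip_width: 0.51
```

Emit:
jog_arm(
  increments=[
    {"tx":0,"ty":0,"tz":0,"spin":0},
    {"tx":0,"ty":0,"tz":0,"spin":0},
    {"tx":0,"ty":0,"tz":0,"spin":0},
    {"tx":0,"ty":0,"tz":0,"spin":0},
    {"tx":0,"ty":-0.02,"tz":0,"spin":0},
    {"tx":0,"ty":-0.03,"tz":0,"spin":0},
    {"tx":0,"ty":-0.04,"tz":0,"spin":0},
    {"tx":0,"ty":-0.03,"tz":0,"spin":0},
    {"tx":0,"ty":0,"tz":0,"spin":0},
    {"tx":0,"ty":0,"tz":0,"spin":0},
  ],
  hand=0.066,
)

```text
time_s: 19.75
position: [0.38, 0.3056, 0.1295]
tool_rot: [-0.497, 0.496, -0.503, 0.503]
ft_force: [-1.0, 0.3, -0.4]
grip_width: 0.773
```

Emit:
jog_arm(
  increments=[
    {"tx":0,"ty":0,"tz":0,"spin":8},
    {"tx":0,"ty":0,"tz":0,"spin":8},
    {"tx":0,"ty":0,"tz":0,"spin":8},
    {"tx":0,"ty":0,"tz":0,"spin":8},
    {"tx":0,"ty":0,"tz":0,"spin":8},
    {"tx":0,"ty":0,"tz":0,"spin":8},
    {"tx":0,"ty":0,"tz":0,"spin":8},
    {"tx":0,"ty":0,"tz":0,"spin":8},
    {"tx":0,"ty":0,"tz":0,"spin":8},
    {"tx":0,"ty":0,"tz":0,"spin":8},
    {"tx":0,"ty":0,"tz":0,"spin":7.2},
    {"tx":0,"ty":0,"tz":0,"spin":0},
  ],
)

```text
time_s: 20.95
position: [0.3791, 0.3049, 0.1275]
tool_rot: [-0.012, 0.014, -0.706, 0.708]
ft_force: [0.3, -0.1, -0.4]
grip_width: 0.768
```

```bash
python3 -c "
from h import *
need([.521,.033],-88,.12)
im=r.get_image('top')[:,:,::-1][130:330,120:420]; cv2.imwrite('pics/t2.png',cv2.resize(im,None,fx=2.6,fy=2.6))"
```

```text
tx -0.1320 ty 0.0077 tz 0.2768 spin 0.06 | pos [0.3791 0.3049 0.1275] jaw -87.94 tilt 0.0039 t=20.95 grip 0.768 Fz -0.4
```

View pics/t2.png

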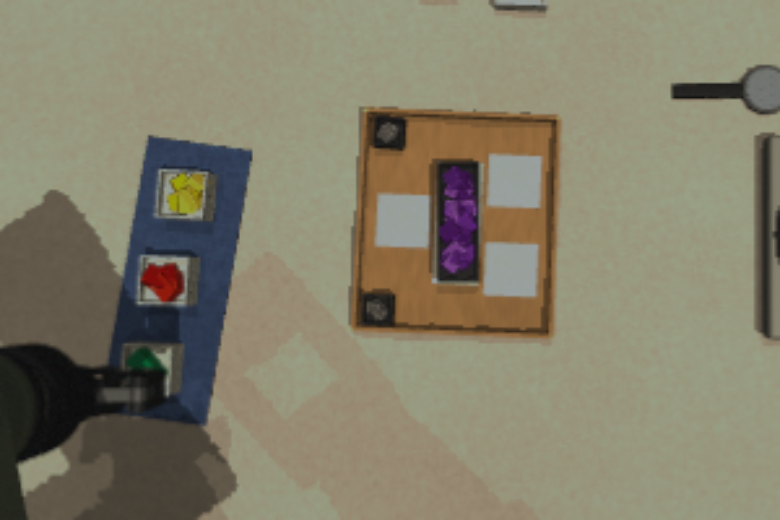

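All three stand on the mat (yellow (185,195), red (165,280), green (150,370) in the crop) and their carton places are bare. Going to violet.

Emit:
jog_arm(
  increments=[
    {"tx":-0.011,"ty":0,"tz":0.023,"spin":0},
    {"tx":-0.0205,"ty":0,"tz":0.043,"spin":0},
    {"tx":-0.0205,"ty":0,"tz":0.043,"spin":0},
    {"tx":-0.0205,"ty":0,"tz":0.043,"spin":0},
    {"tx":-0.0205,"ty":0,"tz":0.043,"spin":0},
    {"tx":-0.0205,"ty":0,"tz":0.043,"spin":0},
    {"tx":-0.0185,"ty":0.02,"tz":0.039,"spin":0},
    {"tx":0,"ty":0.02,"tz":0,"spin":0},
    {"tx":0,"ty":0,"tz":0,"spin":0},
    {"tx":0,"ty":0,"tz":0,"spin":0},
    {"tx":0,"ty":0,"tz":0,"spin":0},
    {"tx":0,"ty":0,"tz":0,"spin":0},
  ],
)

```text
time_s: 22.2
position: [0.5222, 0.0344, 0.0902]
tool_rot: [-0.014, 0.013, -0.707, 0.707]
ft_force: [-0.1, -0.4, 0.2]
grip_width: 0.775
```

```bash
python3 -c "
from h import *
need([.521,.033],-88,.01)
cv2.imwrite('pics/w5.png',r.get_image('wrist')[:,:,::-1])"
```

```text
tx 0.0014 ty 0.0802 tz 0.0014 spin 0.16 | pos [0.5222 0.0344 0.0902] jaw -87.84 tilt 0.0017 t=22.20 grip 0.775 Fz 0.2
```

View pics/w5.png

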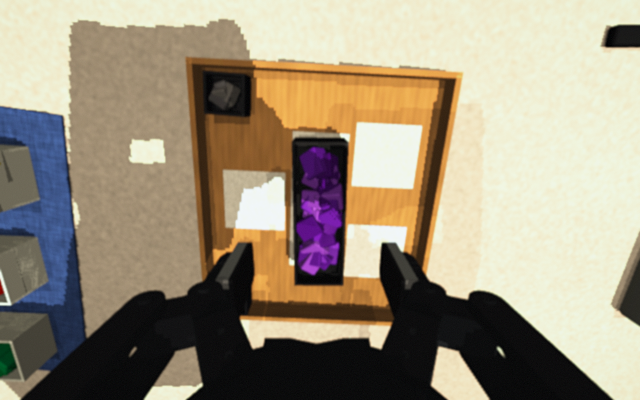

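Violet's rim (columns 294–346, rows 140–283) is parallel to the pads.

```bash
python3 -c "
from h import *
c=cam('wrist'); w=p2w(c,[(293,141),(348,141),(342,284),(296,284)],.038); print(w.round(4)); need(w.mean(0),-88,.01)"
```

```text
[[0.5749 0.051 ]
 [0.5762 0.0147]
 [0.4674 0.0118]
 [0.4661 0.0472]]
tx 0.0013 ty 0.0802 tz 0.0031 spin 0.15 | pos [0.5222 0.0343 0.0902] jaw -87.85 tilt 0.0017 t=22.25 grip 0.772 Fz 0.0
```

Emit:
jog_arm(
  increments=[
    {"tx":0.001,"ty":0.02,"tz":0.002,"spin":0},
    {"tx":0,"ty":0.03,"tz":0.001,"spin":0},
    {"tx":0,"ty":0.02,"tz":0,"spin":0},
    {"tx":0,"ty":0.01,"tz":0,"spin":0},
    {"tx":0,"ty":0,"tz":0,"spin":0},
    {"tx":0,"ty":0,"tz":0,"spin":0},
    {"tx":0,"ty":0,"tz":0,"spin":0},
  ],
)

```text
time_s: 22.95
position: [0.522, 0.0307, 0.0105]
tool_rot: [-0.014, 0.012, -0.707, 0.707]
ft_force: [-0.2, 0.0, 0.2]
grip_width: 0.777
```

Emit:
jog_arm(
  increments=[
    {"tx":0,"ty":0,"tz":0,"spin":0},
    {"tx":0,"ty":0,"tz":0,"spin":0},
    {"tx":0,"ty":0,"tz":0,"spin":0},
    {"tx":0,"ty":0,"tz":0,"spin":0},
    {"tx":0,"ty":0,"tz":0,"spin":0},
    {"tx":0,"ty":0,"tz":0,"spin":0},
  ],
  hand=0.024,
  newtons=45,
)

```text
time_s: 23.55
position: [0.5216, 0.0306, 0.0102]
tool_rot: [0.013, -0.012, 0.707, -0.707]
ft_force: [-1.3, 0.0, 6.1]
grip_width: 0.437
```

Emit:
jog_arm(
  increments=[
    {"tx":0,"ty":-0.01,"tz":0,"spin":0},
    {"tx":0,"ty":-0.03,"tz":0,"spin":0},
    {"tx":0,"ty":-0.04,"tz":0,"spin":0},
    {"tx":0,"ty":-0.04,"tz":0,"spin":0},
    {"tx":0,"ty":-0.02,"tz":0,"spin":0},
    {"tx":0,"ty":0,"tz":0,"spin":0},
    {"tx":0,"ty":0,"tz":0,"spin":0},
    {"tx":0,"ty":0,"tz":0,"spin":0},
  ],
)

```text
time_s: 24.35
position: [0.5196, 0.0304, 0.1475]
tool_rot: [-0.011, 0.014, -0.707, 0.707]
ft_force: [-0.8, 0.4, -1.8]
grip_width: 0.436
```

```bash
python3 -c "
from h import *
need([.515,-.3234],-90)"
```

```text
tx 0.0172 ty 0.0001 tz 0.3535 spin 2.04 | pos [0.5196 0.0304 0.1475] jaw -87.96 tilt 0.0039 t=24.35 grip 0.436 Fz -1.8
```

Emit:
jog_arm(
  increments=[
    {"tx":0.001,"ty":0,"tz":0.02,"spin":0},
    {"tx":0.002,"ty":0,"tz":0.04,"spin":0},
    {"tx":0.002,"ty":0,"tz":0.045,"spin":0},
    {"tx":0.002,"ty":0,"tz":0.045,"spin":0},
    {"tx":0.002,"ty":0,"tz":0.045,"spin":0},
    {"tx":0.002,"ty":0,"tz":0.045,"spin":0},
    {"tx":0.002,"ty":0,"tz":0.045,"spin":0},
    {"tx":0.002,"ty":0,"tz":0.04,"spin":0},
    {"tx":0.002,"ty":0,"tz":0.028,"spin":0},
    {"tx":0,"ty":0,"tz":0,"spin":0},
    {"tx":0,"ty":0,"tz":0,"spin":0},
    {"tx":0,"ty":0,"tz":0,"spin":0},
  ],
)

```text
time_s: 25.55
position: [0.5161, -0.3216, 0.148]
tool_rot: [0.012, -0.014, 0.708, -0.706]
ft_force: [0.7, 0.2, -1.7]
grip_width: 0.44
```

```bash
python3 -c "
from h import *
need([.515,-.3234],-88,.06)
import pickle; pickle.dump(r.read_state(),open('w6.pkl','wb'))
cv2.imwrite('pics/w6.png',r.get_image('wrist')[:,:,::-1])"
```

```text
tx 0.0009 ty 0.0880 tz 0.0019 spin 0.08 | pos [ 0.5161 -0.3216  0.148 ] jaw -87.92 tilt 0.0029 t=25.55 grip 0.440 Fz -1.7
```

View pics/w6.png

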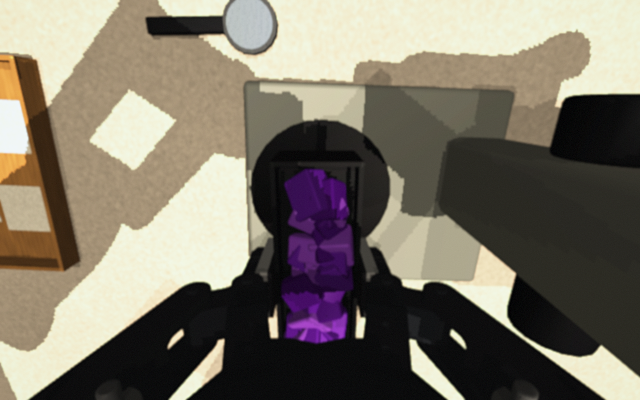

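The stage disc's visible arc runs through about (251,188), (322,120) and (390,190), with violet held over it. The base corner is at (245,83).

```bash
python3 -c "
from h import *
import pickle
from scipy.optimize import least_squares as ls
st=pickle.load(open('w6.pkl','rb')); c=cam('wrist',st)
im=cv2.imread('pics/w6.png',0)
w=p2w(c,[(251,188),(322,120),(390,188),(270,145),(371,145),(255,215),(293,126),(350,126)],.032)
s=ls(lambda q:np.hypot(*(w-q).T)-.065,[.515,-.32]); print(s.x,s.fun.round(4))
s=ls(lambda q:np.hypot(*(w-q[:2]).T)-q[2],[.515,-.32,.065]); print(s.x)
print(p2w(c,[(245,83),(250,275),(514,92)],.028))
t=cam('top'); print(w2p(t,[[.515+.065*np.cos(a),-.3234+.065*np.sin(a),.032] for a in (0,1.57,3.14,4.71)]).round(1))
g=cv2.cvtColor(cv2.imread('pics/top0.png'),6); print(g[221,410:482].tolist()); print(g[185:258,445].tolist())
"
```

```text
[ 0.51393841 -0.32595973] [-0.0008  0.0012 -0.0006 -0.0018 -0.0019  0.0004  0.0006  0.0012]
[ 0.51451729 -0.32577677  0.06447027]
[[ 0.60774377 -0.25868557]
 [ 0.42269419 -0.25705441]
 [ 0.60892902 -0.48689395]]
[[444.6 193.6]
 [417.6 219.8]
 [444.9 247.9]
 [472.  221.4]]
[111, 91, 76, 47, 38, 55, 88, 93, 58, 30, 31, 31, 31, 32, 31, 31, 31, 31, 30, 30, 31, 31, 31, 32, 30, 30, 30, 30, 30, 31, 30, 29, 30, 30, 28, 30, 29, 28, 28, 29, 29, 28, 27, 27, 28, 28, 28, 27, 27, 27, 26, 27, 28, 27, 28, 27, 27, 27, 26, 27, 27, 28, 85, 121, 121, 120, 119, 102, 66, 67, 67, 67]
[119, 119, 119, 119, 120, 119, 120, 120, 120, 69, 27, 24, 25, 26, 28, 26, 28, 28, 26, 27, 29, 26, 28, 28, 28, 26, 30, 27, 28, 28, 29, 28, 28, 30, 30, 29, 30, 28, 29, 30, 29, 30, 30, 28, 31, 29, 29, 29, 30, 30, 28, 28, 31, 30, 32, 31, 30, 32, 29, 31, 32, 31, 32, 38, 119, 125, 126, 125, 126, 126, 126, 126, 126]
```

Emit:
jog_arm(
  increments=[
    {"tx":0.001,"ty":0.02,"tz":0.0034,"spin":0},
    {"tx":0,"ty":0.03,"tz":0,"spin":0},
    {"tx":0,"ty":0.03,"tz":0,"spin":0},
    {"tx":0,"ty":0.015,"tz":0,"spin":0},
    {"tx":0,"ty":0.005,"tz":0,"spin":0},
    {"tx":0,"ty":0,"tz":0,"spin":0},
    {"tx":0,"ty":0,"tz":0,"spin":0},
    {"tx":0,"ty":0,"tz":0,"spin":0},
  ],
)

```text
time_s: 26.4
position: [0.5165, -0.3266, 0.0507]
tool_rot: [-0.013, 0.012, -0.706, 0.708]
ft_force: [-0.3, 0.5, -1.3]
grip_width: 0.434
```

```bash
python3 -c "
from h import *
need([.515,-.325],-88,.0385)"
```

```text
tx 0.0015 ty 0.0122 tz -0.0016 spin 0.06 | pos [ 0.5165 -0.3266  0.0507] jaw -87.94 tilt 0.0026 t=26.40 grip 0.434 Fz -1.3
```

Emit:
jog_arm(
  increments=[
    {"tx":0.001,"ty":0.005,"tz":-0.001,"spin":0},
    {"tx":0,"ty":0.004,"tz":0,"spin":0},
    {"tx":0,"ty":0.0025,"tz":0,"spin":0},
    {"tx":0,"ty":0,"tz":0,"spin":0},
    {"tx":0,"ty":0,"tz":0,"spin":0},
    {"tx":0,"ty":0,"tz":0,"spin":0},
  ],
)

```text
time_s: 27.0
position: [0.5145, -0.3253, 0.0382]
tool_rot: [0.013, -0.013, 0.707, -0.707]
ft_force: [-2.4, 1.1, 4.0]
grip_width: 0.44
```

```bash
python3 -c "
from h import *
need([.515,-.325],-88,.0385)"
```

```text
tx -0.0005 ty -0.0003 tz -0.0003 spin 0.04 | pos [ 0.5145 -0.3253  0.0382] jaw -87.96 tilt 0.0002 t=27.00 grip 0.440 Fz 4.0
```

Contact with 4 N; releasing and retreating straight up, then turning back.

Emit:
jog_arm(
  increments=[
    {"tx":0,"ty":0,"tz":0,"spin":0},
    {"tx":0,"ty":0,"tz":0,"spin":0},
    {"tx":0,"ty":0,"tz":0,"spin":0},
    {"tx":0,"ty":0,"tz":0,"spin":0},
    {"tx":0,"ty":0,"tz":0,"spin":0},
    {"tx":0,"ty":-0.02,"tz":0,"spin":0},
    {"tx":0,"ty":-0.03,"tz":0,"spin":0},
    {"tx":0,"ty":-0.04,"tz":0,"spin":0},
    {"tx":0,"ty":-0.02,"tz":0,"spin":0},
    {"tx":0,"ty":0,"tz":-0.02,"spin":0},
    {"tx":0,"ty":0,"tz":-0.04,"spin":0},
    {"tx":0,"ty":0,"tz":-0.04,"spin":0},
  ],
  hand=0.066,
  newtons=30,
)

```text
time_s: 28.2
position: [0.51, -0.2235, 0.1466]
tool_rot: [0.011, -0.013, 0.707, -0.707]
ft_force: [1.1, 0.4, -0.6]
grip_width: 0.776
```

Emit:
jog_arm(
  increments=[
    {"tx":0,"ty":0,"tz":0,"spin":-8},
    {"tx":0,"ty":0,"tz":0,"spin":-8},
    {"tx":0,"ty":0,"tz":0,"spin":-8},
    {"tx":0,"ty":0,"tz":0,"spin":-8},
    {"tx":0,"ty":0,"tz":0,"spin":-8},
    {"tx":0,"ty":0,"tz":0,"spin":-8},
    {"tx":0,"ty":0,"tz":0,"spin":-8},
    {"tx":0,"ty":0,"tz":0,"spin":-8},
    {"tx":0,"ty":0,"tz":0,"spin":-8},
    {"tx":0,"ty":0,"tz":0,"spin":-8},
    {"tx":0,"ty":0,"tz":0,"spin":-7.2},
    {"tx":0,"ty":0,"tz":0,"spin":0},
  ],
)

```text
time_s: 29.4
position: [0.5102, -0.2241, 0.1465]
tool_rot: [0.496, -0.497, 0.504, -0.502]
ft_force: [-0.1, -0.2, 0.9]
grip_width: 0.772
```

```bash
python3 -c "
from h import *
need([.5413,.2889],-.76,.095)"
```

```text
tx -0.5133 ty 0.0522 tz 0.0246 spin 0.02 | pos [ 0.5102 -0.2241  0.1465] jaw -0.74 tilt 0.0027 t=29.40 grip 0.772 Fz 0.9
```

Emit:
jog_arm(
  increments=[
    {"tx":-0.0268,"ty":0,"tz":0,"spin":0},
    {"tx":-0.045,"ty":0,"tz":0.002,"spin":0},
    {"tx":-0.045,"ty":0,"tz":0.002,"spin":0},
    {"tx":-0.045,"ty":0,"tz":0.002,"spin":0},
    {"tx":-0.045,"ty":0,"tz":0.002,"spin":0},
    {"tx":-0.045,"ty":0,"tz":0.002,"spin":0},
    {"tx":-0.045,"ty":0,"tz":0.002,"spin":0},
    {"tx":-0.045,"ty":0,"tz":0.002,"spin":0},
    {"tx":-0.045,"ty":0,"tz":0.002,"spin":0},
    {"tx":-0.045,"ty":0,"tz":0.002,"spin":0},
    {"tx":-0.045,"ty":0,"tz":0.002,"spin":0},
    {"tx":-0.035,"ty":0,"tz":0.002,"spin":0},
  ],
)

```text
time_s: 30.6
position: [0.5386, 0.2889, 0.1469]
tool_rot: [0.496, -0.497, 0.504, -0.503]
ft_force: [1.0, -0.8, -1.1]
grip_width: 0.773
```

Emit:
jog_arm(
  increments=[
    {"tx":0,"ty":0.02,"tz":0,"spin":0},
    {"tx":0,"ty":0.02,"tz":0,"spin":0},
    {"tx":0,"ty":0.02,"tz":0,"spin":0},
    {"tx":0,"ty":0,"tz":0,"spin":0},
    {"tx":0,"ty":0,"tz":0,"spin":0},
    {"tx":0,"ty":0,"tz":0,"spin":0},
    {"tx":0,"ty":0,"tz":0,"spin":0},
  ],
)

```text
time_s: 31.3
position: [0.5404, 0.2863, 0.089]
tool_rot: [-0.497, 0.496, -0.503, 0.504]
ft_force: [0.0, 0.1, -0.7]
grip_width: 0.772
```

```bash
python3 -c "
from h import *
need([.539,.2876],-.76,.0095)
im=r.get_image('wrist')[:,:,::-1][60:300,120:520]; tp=r.get_image('top')[:,:,::-1][160:280,400:600]
cv2.imwrite('pics/w7.png',np.vstack([im,cv2.resize(tp,None,fx=2,fy=2)]))"
```

```text
tx -0.0012 ty 0.0795 tz -0.0016 spin -0.03 | pos [0.5404 0.2863 0.089 ] jaw -0.79 tilt 0.0022 t=31.30 grip 0.772 Fz -0.7
```

View pics/w7.png

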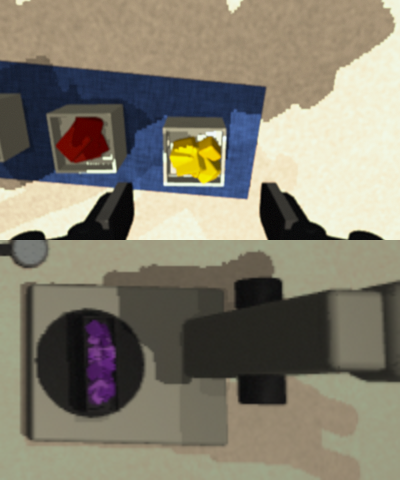

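The box on the stage: violet rim columns 83–118 over the disc 37–144, which is centred once its height parallax (~10 px) is taken off. Yellow's rim (284–346 full frame) is centred between the fingers. Picking it up.

Emit:
jog_arm(
  increments=[
    {"tx":-0.001,"ty":0.02,"tz":-0.0005,"spin":0},
    {"tx":0,"ty":0.03,"tz":0,"spin":0},
    {"tx":0,"ty":0.02,"tz":0,"spin":0},
    {"tx":0,"ty":0.01,"tz":0,"spin":0},
    {"tx":0,"ty":0,"tz":0,"spin":0},
    {"tx":0,"ty":0,"tz":0,"spin":0},
    {"tx":0,"ty":0,"tz":0,"spin":0},
  ],
)

```text
time_s: 32.1
position: [0.5403, 0.2875, 0.0091]
tool_rot: [-0.498, 0.496, -0.503, 0.504]
ft_force: [-0.2, 0.4, -0.8]
grip_width: 0.772
```

Emit:
jog_arm(
  increments=[
    {"tx":0,"ty":0,"tz":0,"spin":0},
    {"tx":0,"ty":0,"tz":0,"spin":0},
    {"tx":0,"ty":0,"tz":0,"spin":0},
    {"tx":0,"ty":0,"tz":0,"spin":0},
    {"tx":0,"ty":0,"tz":0,"spin":0},
    {"tx":0,"ty":0,"tz":0,"spin":0},
  ],
  hand=0.03,
)

```text
time_s: 32.7
position: [0.5399, 0.2873, 0.0088]
tool_rot: [-0.497, 0.496, -0.503, 0.503]
ft_force: [0.1, -0.9, 5.8]
grip_width: 0.509
```

Emit:
jog_arm(
  increments=[
    {"tx":0,"ty":-0.01,"tz":0,"spin":0},
    {"tx":0,"ty":-0.03,"tz":0,"spin":0},
    {"tx":0,"ty":-0.04,"tz":0,"spin":0},
    {"tx":0,"ty":-0.02,"tz":0,"spin":0},
    {"tx":0,"ty":0,"tz":0,"spin":0},
    {"tx":0,"ty":0,"tz":0,"spin":0},
    {"tx":0,"ty":0,"tz":0,"spin":0},
  ],
)

```text
time_s: 33.4
position: [0.5382, 0.2865, 0.1061]
tool_rot: [0.495, -0.498, 0.504, -0.503]
ft_force: [0.6, 0.8, -1.5]
grip_width: 0.51
```

```bash
python3 -c "
from h import *
need([.5212,.0867],-1)"
```

```text
tx 0.2000 ty 0.0004 tz -0.0144 spin 0.24 | pos [0.5382 0.2865 0.1061] jaw -0.76 tilt 0.0035 t=33.40 grip 0.510 Fz -1.5
```

Emit:
jog_arm(
  increments=[
    {"tx":0.02,"ty":0,"tz":-0.0024,"spin":0},
    {"tx":0.045,"ty":0,"tz":-0.003,"spin":0},
    {"tx":0.045,"ty":0,"tz":-0.003,"spin":0},
    {"tx":0.045,"ty":0,"tz":-0.003,"spin":0},
    {"tx":0.035,"ty":0,"tz":-0.003,"spin":0},
    {"tx":0.01,"ty":0,"tz":0,"spin":0},
    {"tx":0,"ty":0.02,"tz":0,"spin":0},
    {"tx":0,"ty":0.03,"tz":0,"spin":0},
    {"tx":0,"ty":0.025,"tz":0,"spin":0},
    {"tx":0,"ty":0.008,"tz":0,"spin":0},
    {"tx":0,"ty":0,"tz":0,"spin":0},
    {"tx":0,"ty":0,"tz":0,"spin":0},
  ],
)

```text
time_s: 34.6
position: [0.5229, 0.0875, 0.0253]
tool_rot: [-0.497, 0.496, -0.503, 0.503]
ft_force: [0.4, -0.0, -0.4]
grip_width: 0.511
```

Emit:
jog_arm(
  increments=[
    {"tx":0,"ty":0,"tz":0,"spin":0},
    {"tx":0,"ty":0,"tz":0,"spin":0},
  ],
)

```text
time_s: 34.8
position: [0.5231, 0.0875, 0.0259]
tool_rot: [-0.497, 0.496, -0.503, 0.504]
ft_force: [-0.2, 0.6, -2.2]
grip_width: 0.506
```

```bash
python3 -c "
from h import *
need([.5212,.0867],-1,.0098)"
```

```text
tx 0.0008 ty 0.0161 tz -0.0019 spin 0.26 | pos [0.5231 0.0875 0.0259] jaw -0.74 tilt 0.0023 t=34.80 grip 0.506 Fz -2.2
```

Emit:
jog_arm(
  increments=[
    {"tx":0.0005,"ty":0.007,"tz":-0.0012,"spin":0.2},
    {"tx":0,"ty":0.005,"tz":0,"spin":0},
    {"tx":0,"ty":0.003,"tz":0,"spin":0},
    {"tx":0,"ty":0,"tz":0,"spin":0},
    {"tx":0,"ty":0,"tz":0,"spin":0},
    {"tx":0,"ty":0,"tz":0,"spin":0},
    {"tx":0,"ty":0,"tz":0,"spin":0},
  ],
)

```text
time_s: 35.5
position: [0.5209, 0.0867, 0.0098]
tool_rot: [0.496, -0.496, 0.504, -0.504]
ft_force: [-1.3, -0.2, 2.6]
grip_width: 0.507
```

```bash
python3 -c "
from h import *
need([.5212,.0867],-1,.0098)"
```

```text
tx 0.0000 ty -0.0000 tz 0.0003 spin 0.05 | pos [0.5209 0.0867 0.0098] jaw -0.95 tilt 0.0006 t=35.50 grip 0.507 Fz 2.6
```

Exact. Release, rise, go to red on the mat at (.4598,.2967).

Emit:
jog_arm(
  increments=[
    {"tx":0,"ty":0,"tz":0,"spin":0},
    {"tx":0,"ty":0,"tz":0,"spin":0},
    {"tx":0,"ty":0,"tz":0,"spin":0},
    {"tx":0,"ty":0,"tz":0,"spin":0},
    {"tx":0,"ty":-0.02,"tz":0,"spin":0},
    {"tx":0,"ty":-0.03,"tz":0,"spin":0},
    {"tx":0,"ty":-0.03,"tz":0,"spin":0},
    {"tx":0,"ty":0,"tz":0,"spin":0},
    {"tx":0,"ty":0,"tz":0,"spin":0},
    {"tx":0,"ty":0,"tz":0,"spin":0},
  ],
  hand=0.066,
)

```text
time_s: 36.5
position: [0.5202, 0.0867, 0.0887]
tool_rot: [0.495, -0.496, 0.505, -0.504]
ft_force: [-0.6, -1.3, -0.5]
grip_width: 0.773
```

```bash
python3 -c "
from h import *
need([.4603,.2967],-.76)"
```

```text
tx -0.2090 ty 0.0000 tz -0.0634 spin -0.19 | pos [0.5202 0.0867 0.0887] jaw -0.95 tilt 0.0022 t=36.50 grip 0.773 Fz -0.5
```

Emit:
jog_arm(
  increments=[
    {"tx":-0.02,"ty":0,"tz":-0.0064,"spin":-0.2},
    {"tx":-0.042,"ty":0,"tz":-0.013,"spin":0},
    {"tx":-0.042,"ty":0,"tz":-0.013,"spin":0},
    {"tx":-0.042,"ty":0,"tz":-0.013,"spin":0},
    {"tx":-0.042,"ty":0,"tz":-0.013,"spin":0},
    {"tx":-0.021,"ty":0,"tz":-0.005,"spin":0},
    {"tx":0,"ty":0.02,"tz":0,"spin":0},
    {"tx":0,"ty":0.015,"tz":0,"spin":0},
    {"tx":0,"ty":0,"tz":0,"spin":0},
    {"tx":0,"ty":0,"tz":0,"spin":0},
    {"tx":0,"ty":0,"tz":0,"spin":0},
    {"tx":0,"ty":0,"tz":0,"spin":0},
  ],
)

```text
time_s: 37.7
position: [0.4611, 0.2967, 0.0554]
tool_rot: [-0.497, 0.496, -0.503, 0.504]
ft_force: [0.3, -0.6, 0.4]
grip_width: 0.774
```

```bash
python3 -c "
from h import *
need([.46,.2967],-.76,.0093)"
```

```text
tx 0.0000 ty 0.0461 tz -0.0011 spin -0.02 | pos [0.4611 0.2967 0.0554] jaw -0.78 tilt 0.0013 t=37.70 grip 0.774 Fz 0.4
```

Emit:
jog_arm(
  increments=[
    {"tx":0,"ty":0.02,"tz":-0.001,"spin":0},
    {"tx":0,"ty":0.018,"tz":0,"spin":0},
    {"tx":0,"ty":0.008,"tz":0,"spin":0},
    {"tx":0,"ty":0,"tz":0,"spin":0},
    {"tx":0,"ty":0,"tz":0,"spin":0},
    {"tx":0,"ty":0,"tz":0,"spin":0},
  ],
)

```text
time_s: 38.3
position: [0.4602, 0.297, 0.0097]
tool_rot: [-0.497, 0.496, -0.503, 0.503]
ft_force: [-0.0, -0.2, 0.2]
grip_width: 0.771
```

Emit:
jog_arm(
  increments=[
    {"tx":0,"ty":0,"tz":0,"spin":0},
    {"tx":0,"ty":0,"tz":0,"spin":0},
    {"tx":0,"ty":0,"tz":0,"spin":0},
    {"tx":0,"ty":0,"tz":0,"spin":0},
    {"tx":0,"ty":0,"tz":0,"spin":0},
    {"tx":0,"ty":0,"tz":0,"spin":0},
  ],
  hand=0.03,
)

```text
time_s: 38.9
position: [0.46, 0.2969, 0.0095]
tool_rot: [-0.497, 0.496, -0.503, 0.503]
ft_force: [0.0, -0.4, 6.5]
grip_width: 0.511
```

Emit:
jog_arm(
  increments=[
    {"tx":0,"ty":-0.01,"tz":0,"spin":0},
    {"tx":0,"ty":-0.03,"tz":0,"spin":0},
    {"tx":0,"ty":-0.04,"tz":0,"spin":0},
    {"tx":0,"ty":-0.02,"tz":0,"spin":0},
    {"tx":0,"ty":0,"tz":0,"spin":0},
    {"tx":0,"ty":0,"tz":0,"spin":0},
    {"tx":0,"ty":0,"tz":0,"spin":0},
  ],
)

```text
time_s: 39.6
position: [0.4585, 0.296, 0.1073]
tool_rot: [0.496, -0.498, 0.504, -0.503]
ft_force: [0.1, -0.8, -0.8]
grip_width: 0.509
```

```bash
python3 -c "
from h import *
need([.5613,-.0197],-.76)"
```

```text
tx 0.3143 ty 0.0003 tz 0.1070 spin 0.01 | pos [0.4585 0.296  0.1073] jaw -0.75 tilt 0.0034 t=39.60 grip 0.509 Fz -0.8
```

Emit:
jog_arm(
  increments=[
    {"tx":0.0225,"ty":0,"tz":0.0075,"spin":0},
    {"tx":0.045,"ty":0,"tz":0.0153,"spin":0},
    {"tx":0.045,"ty":0,"tz":0.0153,"spin":0},
    {"tx":0.045,"ty":0,"tz":0.0153,"spin":0},
    {"tx":0.045,"ty":0,"tz":0.0153,"spin":0},
    {"tx":0.045,"ty":0,"tz":0.0153,"spin":0},
    {"tx":0.045,"ty":0,"tz":0.0153,"spin":0},
    {"tx":0.022,"ty":0,"tz":0.0065,"spin":0},
    {"tx":0,"ty":0.02,"tz":0,"spin":0},
    {"tx":0,"ty":0.03,"tz":0,"spin":0},
    {"tx":0,"ty":0.025,"tz":0,"spin":0},
    {"tx":0,"ty":0.008,"tz":0,"spin":0},
  ],
)

```text
time_s: 40.8
position: [0.5581, -0.0192, 0.0218]
tool_rot: [0.495, -0.499, 0.506, -0.501]
ft_force: [-1.1, 0.1, -0.2]
grip_width: 0.51
```

Emit:
jog_arm(
  increments=[
    {"tx":0,"ty":0,"tz":0,"spin":0},
    {"tx":0,"ty":0,"tz":0,"spin":0},
    {"tx":0,"ty":0,"tz":0,"spin":0},
    {"tx":0,"ty":0,"tz":0,"spin":0},
  ],
)

```text
time_s: 41.2
position: [0.562, -0.0192, 0.0269]
tool_rot: [-0.497, 0.496, -0.503, 0.504]
ft_force: [0.6, -0.7, -0.6]
grip_width: 0.51
```

```bash
python3 -c "
from h import *
need([.5613,-.0197],-.76,.0105)"
```

```text
tx 0.0006 ty 0.0164 tz -0.0007 spin 0.02 | pos [ 0.562  -0.0192  0.0269] jaw -0.74 tilt 0.0023 t=41.20 grip 0.510 Fz -0.6
```

Emit:
jog_arm(
  increments=[
    {"tx":0.0003,"ty":0.007,"tz":0,"spin":0},
    {"tx":0,"ty":0.005,"tz":0,"spin":0},
    {"tx":0,"ty":0.003,"tz":0,"spin":0},
    {"tx":0,"ty":0,"tz":0,"spin":0},
    {"tx":0,"ty":0,"tz":0,"spin":0},
    {"tx":0,"ty":0,"tz":0,"spin":0},
    {"tx":0,"ty":0,"tz":0,"spin":0},
  ],
)

```text
time_s: 41.9
position: [0.5611, -0.0195, 0.0107]
tool_rot: [0.497, -0.497, 0.503, -0.503]
ft_force: [-0.4, 0.2, -0.4]
grip_width: 0.511
```

```bash
python3 -c "
from h import *
need([.5613,-.0197],-.76,.0105)"
```

```text
tx 0.0002 ty 0.0002 tz 0.0002 spin 0.01 | pos [ 0.5611 -0.0195  0.0107] jaw -0.75 tilt 0.0002 t=41.90 grip 0.511 Fz -0.4
```

Emit:
jog_arm(
  increments=[
    {"tx":0,"ty":0,"tz":0,"spin":0},
    {"tx":0,"ty":0,"tz":0,"spin":0},
    {"tx":0,"ty":0,"tz":0,"spin":0},
    {"tx":0,"ty":0,"tz":0,"spin":0},
    {"tx":0,"ty":-0.02,"tz":0,"spin":0},
    {"tx":0,"ty":-0.03,"tz":0,"spin":0},
    {"tx":0,"ty":-0.03,"tz":0,"spin":0},
    {"tx":0,"ty":0,"tz":0,"spin":0},
    {"tx":0,"ty":0,"tz":0,"spin":0},
    {"tx":0,"ty":0,"tz":0,"spin":0},
  ],
  hand=0.066,
)

```text
time_s: 42.9
position: [0.5603, -0.0195, 0.0898]
tool_rot: [0.496, -0.497, 0.504, -0.503]
ft_force: [-0.1, 0.1, -0.0]
grip_width: 0.773
```

```bash
python3 -c "
from h import *
need([.3805,.3056],-.76)"
```

```text
tx -0.3227 ty 0.0004 tz -0.1841 spin 0.00 | pos [ 0.5603 -0.0195  0.0898] jaw -0.76 tilt 0.0020 t=42.90 grip 0.773 Fz -0.0
```

Emit:
jog_arm(
  increments=[
    {"tx":-0.025,"ty":0,"tz":-0.0145,"spin":0},
    {"tx":-0.039,"ty":0,"tz":-0.0222,"spin":0},
    {"tx":-0.039,"ty":0,"tz":-0.0222,"spin":0},
    {"tx":-0.039,"ty":0,"tz":-0.0222,"spin":0},
    {"tx":-0.039,"ty":0,"tz":-0.0222,"spin":0},
    {"tx":-0.039,"ty":0,"tz":-0.0222,"spin":0},
    {"tx":-0.039,"ty":0,"tz":-0.0222,"spin":0},
    {"tx":-0.039,"ty":0,"tz":-0.0222,"spin":0},
    {"tx":-0.0247,"ty":0,"tz":-0.0142,"spin":0},
    {"tx":0,"ty":0.02,"tz":0,"spin":0},
    {"tx":0,"ty":0.015,"tz":0,"spin":0},
    {"tx":0,"ty":0,"tz":0,"spin":0},
  ],
)

```text
time_s: 44.1
position: [0.3792, 0.3044, 0.053]
tool_rot: [0.494, -0.499, 0.503, -0.503]
ft_force: [0.3, -0.8, -1.0]
grip_width: 0.777
```

Emit:
jog_arm(
  increments=[
    {"tx":0,"ty":0,"tz":0,"spin":0},
    {"tx":0,"ty":0,"tz":0,"spin":0},
    {"tx":0,"ty":0,"tz":0,"spin":0},
  ],
)

```text
time_s: 44.4
position: [0.3819, 0.3056, 0.0563]
tool_rot: [-0.497, 0.496, -0.503, 0.503]
ft_force: [0.2, -0.3, 0.3]
grip_width: 0.77
```

```bash
python3 -c "
from h import *
need([.38,.3056],-.76,.0097)"
```

```text
tx 0.0001 ty 0.0466 tz -0.0019 spin -0.02 | pos [0.3819 0.3056 0.0563] jaw -0.78 tilt 0.0011 t=44.40 grip 0.770 Fz 0.3
```

Emit:
jog_arm(
  increments=[
    {"tx":0,"ty":0.02,"tz":-0.0015,"spin":0},
    {"tx":0,"ty":0.018,"tz":0,"spin":0},
    {"tx":0,"ty":0.0085,"tz":0,"spin":0},
    {"tx":0,"ty":0,"tz":0,"spin":0},
    {"tx":0,"ty":0,"tz":0,"spin":0},
    {"tx":0,"ty":0,"tz":0,"spin":0},
  ],
)

```text
time_s: 45.0
position: [0.3805, 0.306, 0.0101]
tool_rot: [-0.497, 0.496, -0.503, 0.503]
ft_force: [0.7, -0.6, -0.3]
grip_width: 0.772
```

Emit:
jog_arm(
  increments=[
    {"tx":0,"ty":0,"tz":0,"spin":0},
    {"tx":0,"ty":0,"tz":0,"spin":0},
    {"tx":0,"ty":0,"tz":0,"spin":0},
    {"tx":0,"ty":0,"tz":0,"spin":0},
    {"tx":0,"ty":0,"tz":0,"spin":0},
    {"tx":0,"ty":0,"tz":0,"spin":0},
  ],
  hand=0.03,
)

```text
time_s: 45.6
position: [0.3803, 0.3059, 0.01]
tool_rot: [-0.497, 0.496, -0.503, 0.503]
ft_force: [-0.4, -1.0, 5.7]
grip_width: 0.508
```

Emit:
jog_arm(
  increments=[
    {"tx":0,"ty":-0.01,"tz":0,"spin":0},
    {"tx":0,"ty":-0.03,"tz":0,"spin":0},
    {"tx":0,"ty":-0.04,"tz":0,"spin":0},
    {"tx":0,"ty":-0.02,"tz":0,"spin":0},
    {"tx":0,"ty":0,"tz":0,"spin":0},
    {"tx":0,"ty":0,"tz":0,"spin":0},
    {"tx":0,"ty":0,"tz":0,"spin":0},
  ],
)

```text
time_s: 46.3
position: [0.3789, 0.3049, 0.108]
tool_rot: [0.496, -0.498, 0.503, -0.503]
ft_force: [-0.2, -0.4, -1.0]
grip_width: 0.508
```

```bash
python3 -c "
from h import *
need([.4783,-.0185],-.76)"
```

```text
tx 0.3220 ty 0.0004 tz 0.1036 spin 0.01 | pos [0.3789 0.3049 0.108 ] jaw -0.75 tilt 0.0031 t=46.30 grip 0.508 Fz -1.0
```

Emit:
jog_arm(
  increments=[
    {"tx":0.026,"ty":0,"tz":0.0085,"spin":0},
    {"tx":0.045,"ty":0,"tz":0.0145,"spin":0},
    {"tx":0.045,"ty":0,"tz":0.0145,"spin":0},
    {"tx":0.045,"ty":0,"tz":0.0145,"spin":0},
    {"tx":0.045,"ty":0,"tz":0.0145,"spin":0},
    {"tx":0.045,"ty":0,"tz":0.0145,"spin":0},
    {"tx":0.045,"ty":0,"tz":0.0145,"spin":0},
    {"tx":0.026,"ty":0,"tz":0.0075,"spin":0},
    {"tx":0,"ty":0.02,"tz":0,"spin":0},
    {"tx":0,"ty":0.03,"tz":0,"spin":0},
    {"tx":0,"ty":0.025,"tz":0,"spin":0},
    {"tx":0,"ty":0.008,"tz":0,"spin":0},
  ],
)

```text
time_s: 47.5
position: [0.4757, -0.0177, 0.0229]
tool_rot: [0.495, -0.498, 0.505, -0.501]
ft_force: [-0.6, -0.4, -0.5]
grip_width: 0.507
```

Emit:
jog_arm(
  increments=[
    {"tx":0,"ty":0,"tz":0,"spin":0},
    {"tx":0,"ty":0,"tz":0,"spin":0},
    {"tx":0,"ty":0,"tz":0,"spin":0},
    {"tx":0,"ty":0,"tz":0,"spin":0},
  ],
)

```text
time_s: 47.9
position: [0.4793, -0.0177, 0.0273]
tool_rot: [-0.497, 0.496, -0.503, 0.504]
ft_force: [-0.4, 0.6, -0.6]
grip_width: 0.51
```

```bash
python3 -c "
from h import *
need([.4783,-.0185],-.76,.0108)"
```

```text
tx 0.0008 ty 0.0165 tz -0.0011 spin 0.02 | pos [ 0.4793 -0.0177  0.0273] jaw -0.74 tilt 0.0023 t=47.90 grip 0.510 Fz -0.6
```

Emit:
jog_arm(
  increments=[
    {"tx":0.0005,"ty":0.007,"tz":-0.0002,"spin":0},
    {"tx":0,"ty":0.005,"tz":0,"spin":0},
    {"tx":0,"ty":0.003,"tz":0,"spin":0},
    {"tx":0,"ty":0,"tz":0,"spin":0},
    {"tx":0,"ty":0,"tz":0,"spin":0},
    {"tx":0,"ty":0,"tz":0,"spin":0},
    {"tx":0,"ty":0,"tz":0,"spin":0},
  ],
)

```text
time_s: 48.6
position: [0.4784, -0.0182, 0.0112]
tool_rot: [-0.497, 0.497, -0.503, 0.503]
ft_force: [0.4, -0.3, -1.2]
grip_width: 0.513
```

Emit:
jog_arm(
  increments=[
    {"tx":0,"ty":0,"tz":0,"spin":0},
    {"tx":0,"ty":0,"tz":0,"spin":0},
    {"tx":0,"ty":0,"tz":0,"spin":0},
    {"tx":0,"ty":0,"tz":0,"spin":0},
    {"tx":0,"ty":-0.02,"tz":0,"spin":0},
    {"tx":0,"ty":-0.03,"tz":0,"spin":0},
    {"tx":0,"ty":-0.04,"tz":0,"spin":0},
    {"tx":0,"ty":-0.04,"tz":0,"spin":0},
    {"tx":-0.04,"ty":-0.02,"tz":0.02,"spin":0},
    {"tx":-0.04,"ty":-0.02,"tz":0.02,"spin":0},
    {"tx":0,"ty":-0.04,"tz":0,"spin":0},
    {"tx":0,"ty":0,"tz":0,"spin":0},
  ],
  hand=0.066,
)

```text
time_s: 49.8
position: [0.5226, 0.0626, 0.2262]
tool_rot: [-0.5, 0.494, -0.5, 0.505]
ft_force: [0.5, 0.6, 1.8]
grip_width: 0.775
```

Emit:
jog_arm(
  increments=[
    {"tx":0,"ty":0,"tz":0,"spin":0},
    {"tx":0,"ty":0,"tz":0,"spin":0},
    {"tx":0,"ty":0,"tz":0,"spin":0},
    {"tx":0,"ty":0,"tz":0,"spin":0},
  ],
)

```text
time_s: 50.2
position: [0.5188, 0.0608, 0.2202]
tool_rot: [0.496, -0.497, 0.504, -0.503]
ft_force: [-0.1, 0.3, -0.6]
grip_width: 0.767
```

```bash
python3 -c "
from h import *
need([.4783,-.0185],-.76)
st=r.read_state(); im=r.get_image('wrist')[:,:,::-1]
import pickle; pickle.dump(st,open('w8.pkl','wb')); print(st['position'])
cv2.imwrite('pics/w8f.png',im)
# same crop frame as w1: overlay original box corners (from w1) for comparison
c0=cam('wrist',pickle.load(open('w1.pkl','rb'))); c=cam('wrist',st); im=im.copy()
D=dict(y=[(290,92),(440,94),(433,242),(290,241)],g=[(163,418),(299,418),(301,542),(168,542)],r=[(418,420),(556,420),(553,546),(420,546)])
s=3
u=[];o=None
for n,q in D.items():
    w=p2w(c0,np.array(q)/3.8+[224.6,109.6],.038); D[n]=w2p(c,np.c_[w,np.full(4,.038)])
a=np.vstack(list(D.values())); x0,y0=(a.min(0)-50).astype(int); x1,y1=(a.max(0)+40).astype(int); x0=max(x0,0);y0=max(y0,0)
b=cv2.resize(im[y0:y1,x0:x1],None,fx=s,fy=s,interpolation=2)
for q in D.values():
    for p in q: cv2.circle(b,tuple(((p-[x0,y0]+.5)*s).astype(int)),2,(255,0,255),-1)
print(x0,y0,b.shape); cv2.imwrite('pics/w8.png',b[:600,:800])"
```

```text
tx 0.0799 ty 0.0001 tz -0.0394 spin -0.03 | pos [0.5188 0.0608 0.2202] jaw -0.79 tilt 0.0022 t=50.20 grip 0.767 Fz -0.6
[0.51882964 0.06082352 0.22024432]
214 82 (642, 591, 3)
```

View pics/w8.png

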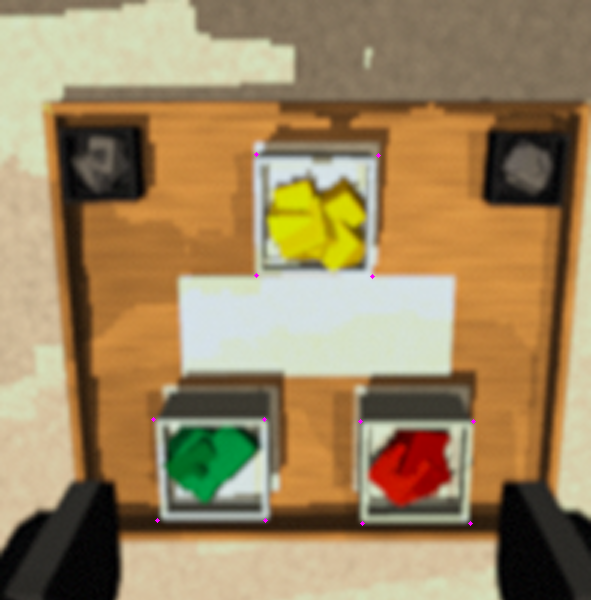

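All three boxes sit on the outlines recorded at the start (magenta dots) to within about 1 mm. The two stone boxes are unmoved and the arm is clear, so I'm handing in.

```bash
python3 -c "
from station import r
print(r.sign_off())"
```

```text
the job is handed in; nothing more can be done
None
```

The job is done and handed in at about 50 s on the robot's clock (limit 136 s). I moved yellow, red and green onto the blue mat and stood violet on the microscope stage. Then I put yellow, red and green back on their own carton places. The arm was well clear above the carton at hand-in.

- **Square boxes:** in the last wrist picture, yellow and red match their starting outlines. Green is about 1 mm to +x of its outline, within measuring error. All three are upright.
- **Violet:** a top view after its release showed it upright and centred on the disc, within a few millimetres at most. My two measurements of the stage centre disagreed by about 2.5 mm in y, so I used a value between them. I did not look at the stage again after that.
- **Stones and lens:** both stone boxes stood in their corners in the last picture. I did not measure the lens at the end; the arm never went near it.
- **Forces:** the highest wrist reading I saw was about 7 N.
- **Drop on the mat:** yellow was let go about 2 mm above the mat, and was still upright when I picked it up again.

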